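# Pack and seal a customer's pralines

### The arm

A 6-joint arm with a two-finger parallel gripper is mounted at the origin on a cart in front of the work surface, level with it; the furniture and walls round the work are solid. World frame = base frame: x ahead of the robot, y to its left, z up, the work surface at z = 0. Lengths are in m, angles in rad, forces in N, time in s.
With the tool pointing down it reaches from about 0.3 to 0.75 m from the base axis. Payload 8.5 kg.
Tool frame: the origin (TCP) lies at the very end of the fingers, on their centre line; the grasp point (between the pads) lies 19 mm behind it; z points along the fingers, y is the line along which they close (so a half turn about z gives the same grasp; the last joint's range is limited). The gripper opens to 88 mm and grips with 3 to 60 N. Pads are 18 mm wide; open, the fingers measure 123 mm over their backs; the gripper's body (75 mm by 187 mm) begins 45 mm behind the grasp point.
Start: joints at [0.958, 0.381, 1.297, -0, 1.464, -0.215], TCP at [0.213, 0.507, 0.239] pointing down, gripper open.
Joint ranges: [-3.11, 3.11], [-0.89, 2.33], [0.22, 2.48], [-1.42, 4.56], [0.17, 2.85], [-2.88, 2.88]. Speed limits (rad/s): [2.39, 2.39, 3.14, 3.14, 3.14, 3.14].

### API

Orientations are given as a rotation vector (axis times angle).
In Python, from workcell import get_state, camera, get_calibration, close_job gives the robot as it stands.
- The arm moves only by the shell command python3 -m crank 'ROWS' [OPENING] [FORCE]. ROWS is JSON, a list of rows, each an object of numbers: "dx", "dy", "dz": the shift along the tool's x, y, z normalised to -1 to 1, where 1 is 100 mm; "ax", "ay", "az": the turn, a rotation vector about the tool's x, y, z normalised to -1 to 1, where 1 is 360 degrees. In form: [{"dx": .., "dy": .., "dz": .., "ax": .., "ay": .., "az": ..}, ...]. A call has 1 to 5 rows; each row is the pose to reach, as a shift and turn from the pose commanded when the call began, along the tool's axes at that moment, turning the shorter way round; what a row does not reach only later rows make up. A row lasts 1/8 s, in which the tool goes at most 62.5 mm and 10.7 degrees, less where a joint would pass 70% of its speed; a pose out of reach is approached as far as the arm can. A call with a number of a shift or a turn outside -1 to 1 is refused whole. A call with a gripper value outside its range is refused whole. OPENING is the opening in per cent of the stroke, from 0 (shut) to 100 (fully open), set as the call begins (- or left out, the last holds). The fingers move at their own pace and stop on an object; FORCE is the grip in N (left out, the last holds). Time passes only in rows, so rows that repeat a pose let the fingers close. It gives the time, the measured TCP pose, the force, the opening and the grip force at its end, in the units of the state.
- get_state(): the state, without advancing time (a new reading comes with each control period).
- camera(name): name is "side" or "top" or "wrist"; returns the picture (384x512x3 uint8, blue, green, red); there is no depth.
- get_calibration(name): a dict with "mtx" (3x3 intrinsics, pixels), "R" (3x3) and "t" (3): a world point X has camera coordinates R X + t; the wrist camera has in their place "T_tool_cam" (4x4, takes a point from camera to tool coordinates, whose origin is the TCP and whose axes are the flange's). Camera axes: x right, y down, z forward; pixel columns grow to the right and rows downward; lengths in m; the calibration is good to about 2 mm. A picture is of the moment at which its call begins: read the wrist's pose just before it. get_calibration takes no time and is no camera call.
- close_job(): hands the job in; it is judged then, once.
The state is a dict: "time_s": time; "qpos": joint angles; "joint_velocities": joint speeds; "joint_torque": joint torques, N m; "tcp_pos": TCP position; "tcp_rot": TCP orientation; "contact_force": force on the tool from outside, world axes, zero at the start; "torque": the same for the moment, N m; "opening": opening from 0.0 (shut) to 1.0 (fully open); "grip_force": force on a finger pad.
Only numpy, scipy, OpenCV 4.12 (cv2) and the standard library are available. Lean on these libraries where they do the work, as an engineer would, in place of code of your own. Each camera call takes 0.05 s, during which the arm holds its last target. There are 200 camera calls.

### The job

Pack the customer's order: put every loose praline on the counter into a pocket of its own in the clear pack, shut the lid, turn the jig's selector to red to hold the pack down, and roll the lid from end to end with the hand roller until all its panels are flush, without ever pressing so hard (over 50 N) that the pack is crushed. Then turn the selector to green to raise the sealed pack, lay it flat, lid up, in the middle of the brown mat, lengthwise along it, and see that the roller is back upright in its stand; leave the other things on the counter where they are.

Things in the scene. Friction and masses are not known exactly. Their poses are not given: they have to be found in the camera images.
- jig: grey sealing jig, fixed; x -58 to 58, y -235 to 131 mm, deck at z = 34. Origin on the counter below the middle of the pack's well (69 x 207 mm, floor z = 8), whose pack stands 4 mm above the deck. +x away from the robot. At y = +/-105 to 130 are dark guides up to z = 51; at red, blades slide from them 8 to 10 mm over the lid's ends, their tops 4 mm above the flush lid
- selector (a joint): black knob at the jig's right (-y) end; angle in rad, grows clockwise from above. Three sprung detents: 0 white mark (load), -0.7 red (seal: blades hold the lid's ends), 0.7 green (lift: blades back, lifter raises the pack 18 mm). Detent torque about 0.15 N m; let go within 0.15 rad of a mark it settles there
- selector_grip (a point): middle of the knob's upright grip bar, on its axis, 63 mm above the counter. Bar 44 mm long along this point's x axis (its -x end is the pointer), 13 mm thick, from 15 mm below to 11 mm above this point; round base of radius 25 mm below it
- pack: clear tray, loose, in the jig's well, 66 (x) by 204 (y) by 30 mm, walls and floor 2 mm, axes as the jig's; origin at the centre of its underside. Inside, four pockets 42 (x) by 40 (y) mm, sunk in an 8 mm high plateau, at x = 0, y = -63, -21, 21, 63, floor at z = 2 mm, one praline each. 0.21 kg with its lid; when raised, grip it across the 66 mm
- lid (a joint): pack's lid, angle in rad: 0 shut, 2.0 to 2.3 open, leaning back on its stop; pushed past upright (1.57) it sinks shut and stays by its weight. Light damped hinge (0.05 N m) along the pack's y at x = 31, z = 30 mm. Lid 62 mm deep, 202 mm long; when shut its cream frame's top is 33 mm above the pack's underside
- panel1 (a joint): teal panel 1 of the lid (53 x 21 mm, at the pack's y = -77 mm): how far it is pressed in, in m; 0 = stands 3 mm proud of the frame, 0.003 = flush. Sticks where it is left; yields to about 5 N
- panel2 (a joint): teal panel 2 of the lid (53 x 21 mm, at the pack's y = -55 mm): how far it is pressed in, in m; 0 = stands 3 mm proud of the frame, 0.003 = flush. Sticks where it is left; yields to about 5 N
- panel3 (a joint): teal panel 3 of the lid (53 x 21 mm, at the pack's y = -33 mm): how far it is pressed in, in m; 0 = stands 3 mm proud of the frame, 0.003 = flush. Sticks where it is left; yields to about 5 N
- panel4 (a joint): teal panel 4 of the lid (53 x 21 mm, at the pack's y = -11 mm): how far it is pressed in, in m; 0 = stands 3 mm proud of the frame, 0.003 = flush. Sticks where it is left; yields to about 5 N
- panel5 (a joint): teal panel 5 of the lid (53 x 21 mm, at the pack's y = 11 mm): how far it is pressed in, in m; 0 = stands 3 mm proud of the frame, 0.003 = flush. Sticks where it is left; yields to about 5 N
- panel6 (a joint): teal panel 6 of the lid (53 x 21 mm, at the pack's y = 33 mm): how far it is pressed in, in m; 0 = stands 3 mm proud of the frame, 0.003 = flush. Sticks where it is left; yields to about 5 N
- panel7 (a joint): teal panel 7 of the lid (53 x 21 mm, at the pack's y = 55 mm): how far it is pressed in, in m; 0 = stands 3 mm proud of the frame, 0.003 = flush. Sticks where it is left; yields to about 5 N
- panel8 (a joint): teal panel 8 of the lid (53 x 21 mm, at the pack's y = 77 mm): how far it is pressed in, in m; 0 = stands 3 mm proud of the frame, 0.003 = flush. Sticks where it is left; yields to about 5 N
- roller: hand roller, loose, 0.32 kg. Origin at the bottom of its wheel. Wheel radius 20 mm, 56 mm long along the roller's x; frame 68 x 40 mm with a flat shoulder at z = 50; on it a wooden upright grip, 34 mm along x, 16 mm thick along y, z = 50 to 94, with a 42 x 22 mm head up to 102. Stands upright in its stand, leaning up to 0.25 rad about its axle
- roller_wheel (a joint): angle in rad of the roller's wheel about its axle, unlimited; 0 at the start
- roller_stand: dark wooden stand of the roller, fixed: open box 86 (x) by 57 (y) by 42 mm, walls and floor 4 mm. Origin under its middle. The roller stands in it, its x axis along the stand's x, its origin at z = 4 mm
- mat: brown handover mat, fixed, 250 mm (its x) by 130 mm (its y), 4 mm thick. Origin under its middle
- praline_1: gold wrapped praline of the order (may be absent). Hard body about 22 x 24 x 22 mm (x, y, z) with its middle 1 mm to -y of the origin; soft twisted paper ends, which do not collide, stick out on a diagonal. Origin at the underside
- praline_2: cream-white wrapped praline of the order (may be absent). Hard body about 22 x 24 x 22 mm, paper ends along its x. Origin at the underside
- praline_3: brown wrapped praline of the order (may be absent). Hard body about 22 x 24 x 22 mm, paper ends along its y. Origin at the underside
- praline_4: silver wrapped praline of the order (may be absent). Hard body about 22 x 24 x 22 mm, its middle 2 mm to +y of the origin, paper ends along its x. Origin at the underside
- tent_b: price tent (18 x 58 x 38 mm) at the front edge, left of the middle; a bystander
- tent_c: price tent (18 x 58 x 38 mm) at the front edge, by the praline tray; a bystander
- bar_rose: plum chocolate bar (68 x 156 x 11 mm) lying at the back; a bystander

How it is judged:
On the way, in this order (a step that is already met when the one before it is completed fails the run):
1. every praline of the order lies in a pocket of the pack and the lid is shut (z of praline_1 in the frame of pack between -0.004 and 0.02 m and x of praline_1 in the frame of pack between -0.031 and 0.031 m and y of praline_1 in the frame of pack between -0.1 and 0.1 m and z of praline_2 in the frame of pack between -0.004 and 0.02 m and x of praline_2 in the frame of pack between -0.031 and 0.031 m and y of praline_2 in the frame of pack between -0.1 and 0.1 m and z of praline_3 in the frame of pack between -0.004 and 0.02 m and x of praline_3 in the frame of pack between -0.031 and 0.031 m and y of praline_3 in the frame of pack between -0.1 and 0.1 m and z of praline_4 in the frame of pack between -0.004 and 0.02 m and x of praline_4 in the frame of pack between -0.031 and 0.031 m and y of praline_4 in the frame of pack between -0.1 and 0.1 m and value of joint lid below 0.08 rad), for 0.2 s.
2. the selector is at the red mark with the lid still shut (value of joint selector below -0.55 rad and value of joint lid below 0.08 rad), for 0.2 s.
3. with the selector at red, the roller has been rolled along the lid (its wheel has turned 3 rad or more) and, under the roller, all eight panels are flush (all of step 2 and (value of joint roller_wheel above 3 rad or value of joint roller_wheel below -3 rad) and contact force between roller and pack above 1 N and value of joint each of panel1, panel2, panel3, panel4, panel5, panel6, panel7, panel8 above 0.0022 m), for 0.05 s.
4. the selector is at the green mark and the pack is raised (value of joint selector above 0.55 rad), for 0.2 s.
At the end, for the whole second after the job is handed in: pack flat, lid up on the mat (centres within 40 mm, lengthwise within 0.3 rad), lid shut, all eight panels in by more than 2.2 mm, every praline of the order inside; roller upright in its stand (within 12 mm, on its floor); all at rest (all of step 1 and horizontal distance between pack and mat below 0.04 m and height (world z) of pack below 0.009 m and angle between pack's own z axis and vertical below 0.08 rad and angle between the y axis of pack and the x axis of mat, either way round below 0.3 rad and value of joint each of panel1, panel2, panel3, panel4, panel5, panel6, panel7, panel8 above 0.0022 m and horizontal distance between roller and roller_stand below 0.012 m and height (world z) of roller below 0.012 m and angle between roller's own z axis and vertical below 0.4 rad and linear speed of each of pack, roller below 0.02 m/s); the robot touches nothing.
It fails at once if the front price tent is moved more than 30 mm (distance of tent_b from where it was at the start of the episode above 0.03 m).
It fails at once if the price tent beside the tray is moved more than 30 mm (distance of tent_c from where it was at the start of the episode above 0.03 m).
It fails at once if the plum chocolate bar is moved more than 30 mm (distance of bar_rose from where it was at the start of the episode above 0.03 m).
It fails at once if the roller presses on the pack with more than 50 N (contact force between roller and pack above 50 N).
Of praline_1, praline_2, praline_3, praline_4 only 2 to 4 are there at a start; the rules pass over those that are not, and their reading is None.
At some moment in a run one of praline_1, praline_2, praline_3, praline_4 may be knocked a few centimetres aside while the robot is not near it.
Once in a run the grip may slacken for a moment while it holds something.
It also fails if it takes over 210 s, if anything falls off the work surface, if the arm or the gripper's body presses on something with over 40 N, if the wrist force passes 120 N, or if a joint passes its speed limit or range.

## Working session

There is one attempt and no reset: what is moved stays moved. The work goes in short steps, Python scripts to look and compute and a shell command to move; the robot and the scene stay as the last step left them, time stands still between calls to the robot, and variables do not carry over. Pictures are saved under pics/ and viewed, at most 14 in all, crops included, and the job is handed in when it is done.

```bash
ls; mkdir -p pics; cat > h.py <<'E'
import numpy as np, cv2, json
from scipy.spatial.transform import Rotation as R
from workcell import get_state, camera, get_calibration
def cam(name):
    """returns img, K, Rwc(3x3 cam->world), origin"""
    s=get_state(); im=camera(name); c=get_calibration(name); K=np.array(c['mtx'])
    if name=='wrist':
        T=np.array(c['T_tool_cam']); Rt=R.from_rotvec(s['tcp_rot']).as_matrix()
        return im,K,Rt@T[:3,:3],Rt@T[:3,3]+np.array(s['tcp_pos'])
    Rc=np.array(c['R']); return im,K,Rc.T,-Rc.T@np.array(c['t'])
def ray(C,uv,z):
    im,K,Rw,o=C; d=np.c_[np.atleast_2d(np.float64(uv)),np.ones(len(np.atleast_2d(uv)))]@np.linalg.inv(K).T@Rw.T
    return o+d*((z-o[2])/d[:,2])[:,None]
def proj(C,X):
    im,K,Rw,o=C; p=(np.atleast_2d(X)-o)@Rw@K.T; return p[:,:2]/p[:,2:]
def go(P,rotvec=None,yaw=None):
    """shift in tool axes (units of 100mm) and turn (units of 360deg) to pose"""
    s=get_state(); R0=R.from_rotvec(s['tcp_rot']); d=R0.inv().apply(np.array(P)-s['tcp_pos'])
    o=dict(zip(['dx','dy','dz'],np.round(d*10,3)))
    if yaw is not None: # tool down, tool y axis direction at angle yaw (mod pi)
        best=None
        for y in (yaw,yaw+np.pi):
            ty=np.array([np.cos(y),np.sin(y),0]);tz=np.array([0,0,-1.]);Rt=R.from_matrix(np.c_[np.cross(ty,tz),ty,tz])
            v=(R0.inv()*Rt).as_rotvec()
            if best is None or np.linalg.norm(v)<np.linalg.norm(best): best=v
        o.update(zip(['ax','ay','az'],np.round(best/2/np.pi,4)))
    print({k:float(v) for k,v in o.items()})
E
python3 - <<'E'
from h import *
s=get_state();print(s)
a=camera('top');b=camera('side');cv2.imwrite('pics/top.png',a);cv2.imwrite('pics/side.png',b)
c=get_calibration('wrist');print(c)
c=get_calibration('top');print(c)
E
```

```text
pics
{'time_s': 0.0, 'qpos': array([ 9.57696498e-01,  3.81199272e-01,  1.29823104e+00,  1.73735143e-05,
        1.46361969e+00, -2.15298020e-01]), 'joint_velocities': array([ 0.00050222,  0.00244455,  0.00050467,  0.00217223,  0.0019238 ,
       -0.00021566]), 'joint_torque': array([ 8.61023636e-05, -4.37925839e+01, -2.24557972e+01,  7.13230530e-02,
        3.52725398e-02, -1.00558862e-04]), 'tcp_pos': array([0.21290105, 0.50682406, 0.23814604]), 'tcp_rot': array([-6.20637379e-01, -3.07906238e+00,  2.08429308e-03]), 'contact_force': array([ 0.7135674 , -0.33757506,  0.59535819]), 'torque': array([-0.02270613,  0.01452259,  0.02575721]), 'grip_force': 0.0, 'opening': 0.9991836048045025}
{'mtx': array([[294.7247927 ,   0.        , 260.51790074],
       [  0.        , 294.7247927 , 192.27110388],
       [  0.        ,   0.        ,   1.        ]]), 'T_tool_cam': array([[-5.20116497e-04, -9.50314532e-01, -3.11290891e-01,
         8.05971619e-02],
       [ 9.99999825e-01, -5.82146235e-04,  1.06349470e-04,
        -4.53930404e-05],
       [-2.82282267e-04, -3.11290781e-01,  9.50314669e-01,
        -1.45288020e-01],
       [ 0.00000000e+00,  0.00000000e+00,  0.00000000e+00,
         1.00000000e+00]])}
{'mtx': array([[374.76302073,   0.        , 251.60793237],
       [  0.        , 374.76302073, 192.27529205],
       [  0.        ,   0.        ,   1.        ]]), 'R': array([[-0.01004954, -0.99992103, -0.00754555],
       [-0.98174351,  0.01129967, -0.18987365],
       [ 0.18994392,  0.00549965, -0.98177954]]), 't': array([0.04587595, 0.55330629, 1.1015446 ])}
```

View pics/top.png

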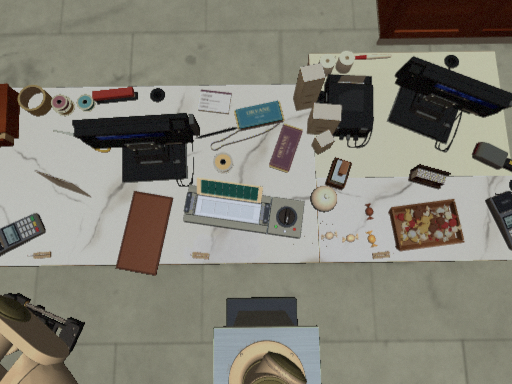

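View pics/side.png

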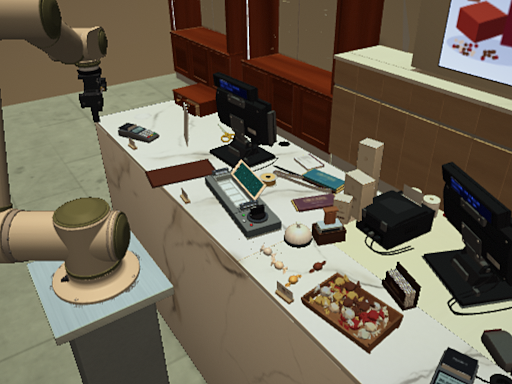

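The top view (x up, y left) shows the jig at about (245,208) with its lid open and the brown mat at (145,232). The roller in its stand is at (338,172). Four loose pralines lie at (331,236), (350,238), (371,240) and (369,211), with tents at (201,255) and (381,255). I'll enlarge that part.

```bash
python3 - <<'E'
from h import *
a=cv2.imread('pics/top.png')
L=cv2.resize(a[145:275,175:305],None,fx=4.5,fy=4.5,interpolation=cv2.INTER_CUBIC)
Rr=cv2.resize(a[145:275,305:400],None,fx=4.5,fy=4.5,interpolation=cv2.INTER_CUBIC)
cv2.imwrite('pics/c1.png',cv2.resize(np.hstack([L,Rr]),(800,462)))
c=get_calibration('top');K=np.array(c['mtx']);Rc=np.array(c['R']);C=(a,K,Rc.T,-Rc.T@np.array(c['t']))
for n,uv,z in [('p_a',(331,236),.011),('p_b',(350,238),.011),('gold',(371,240),.011),('brown',(369,211),.011),('roller',(340,168),.1),('stand',(338,180),.042),('knob',(289,215),.063),('mat',(145,232),.004),('tentb',(201,255),.03),('tentc',(381,255),.03)]:
    print(n,ray(C,uv,z)[0].round(3))
hsv=cv2.cvtColor(a,cv2.COLOR_BGR2HSV)
m=cv2.inRange(hsv,(0,100,50),(15,255,140));m[:,:110]=0;m[:,180:]=0;m[:185]=0
k=max(cv2.findContours(m,0,1)[0],key=cv2.contourArea);r=cv2.minAreaRect(k);p=ray(C,cv2.boxPoints(r),.004);print(p.round(3),p.mean(0))
E
```

```text
p_a [ 0.42  -0.206  0.011]
p_b [ 0.413 -0.265  0.011]
gold [ 0.406 -0.33   0.011]
brown [ 0.497 -0.33   0.011]
roller [ 0.615 -0.225  0.1  ]
stand [ 0.592 -0.23   0.042]
knob [ 0.481 -0.072  0.063]
mat [0.439 0.378 0.004]
tentb [0.365 0.196 0.03 ]
tentc [ 0.36  -0.351  0.03 ]
[[0.331 0.465 0.004]
 [0.578 0.425 0.004]
 [0.548 0.295 0.004]
 [0.304 0.34  0.004]] [0.4400413  0.38113394 0.004     ]
```

View pics/c1.png

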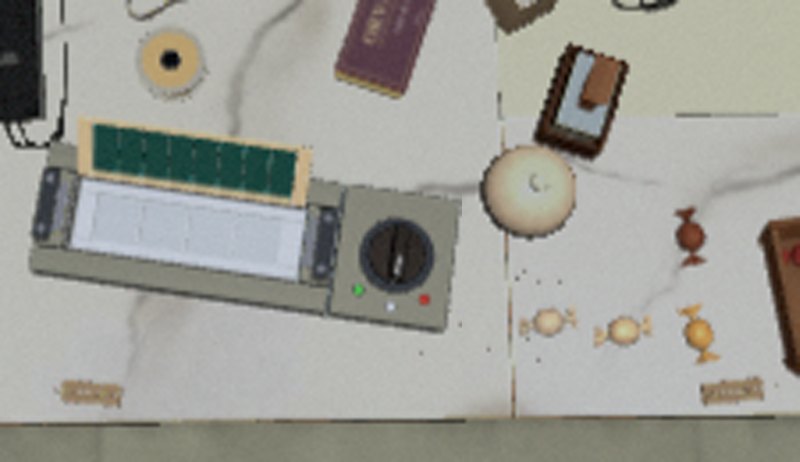

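The enlarged crop shows four pralines: two pale ones at (330,235) and (351,238), gold at (372,239) and brown at (369,211), in top pixels. The jig is yawed about -8°, and the knob points at the white mark. Next I'll take the wrist camera over the scene.

```bash
python3 - <<'E'
from h import *
go((.46,-.08,.27),yaw=1.426)
print(R.from_rotvec(get_state()['tcp_rot']).as_matrix().round(2), get_state()['qpos'])
E
python3 -m crank --help | head -20
```

```text
{'dx': -4.551, 'dy': -4.453, 'dz': -0.313, 'ax': -0.0002, 'ay': -0.0001, 'az': -0.0403}
[[-0.92  0.39 -0.  ]
 [ 0.39  0.92 -0.  ]
 [ 0.   -0.   -1.  ]] [ 9.57709215e-01  3.81133231e-01  1.29813720e+00 -5.01307099e-06
  1.46361880e+00 -2.15262956e-01]invalid input: not JSON, or not a number
```

```bash

python3 -m crank '[{"dx":-0.6,"dy":-0.6,"az":-0.04},{"dx":-1,"dy":-1,"az":-0.04},{"dx":-1,"dy":-1,"az":-0.04}]' 60 20 >/dev/null
python3 -m crank '[{"dy":-0.6},{"dy":-1},{"dy":-1}]' | head -c 600
python3 - <<'E'
from h import *
go((.46,-.08,.27),yaw=1.426)
E
```

```text
{'dx': -4.551, 'dy': -4.453, 'dz': -0.313, 'ax': -0.0002, 'ay': -0.0001, 'az': -0.0403}invalid input at $[0]: expected keys dx, dy, dz, ax, ay, az
invalid input at $[0]: expected keys dx, dy, dz, ax, ay, az
```

```bash

python3 -m crank '[{"dx":-0.6,"dy":-0.6,"dz":0,"ax":0,"ay":0,"az":-0.04},{"dx":-1,"dy":-1,"dz":0,"ax":0,"ay":0,"az":-0.04},{"dx":-1,"dy":-1,"dz":0,"ax":0,"ay":0,"az":-0.04}]' 60 20 
python3 -m crank '[{"dx":-0.6,"dy":-0.6,"dz":0,"ax":0,"ay":0,"az":0},{"dx":-1,"dy":-1,"dz":0,"ax":0,"ay":0,"az":0}]' 
python3 - <<'E'
from h import *
go((.46,-.08,.27),yaw=1.426)
E
```

```text
time_s: 0.48
tcp_pos: [0.267, 0.3738, 0.2386]
tcp_rot: [-0.232, -3.133, 0.001]
contact_force: [-0.3, 0.3, 0.5]
opening: 0.683
grip_force: 0.0
time_s: 0.72
tcp_pos: [0.3416, 0.2744, 0.2387]
tcp_rot: [-0.228, -3.133, 0.0]
contact_force: [1.1, 0.6, 0.0]
opening: 0.605
grip_force: 0.0
{'dx': -1.685, 'dy': -3.335, 'dz': -0.313, 'ax': -0.0, 'ay': -0.0, 'az': -0.0001}
```

```bash

python3 -m crank '[{"dx":-0.25,"dy":-0.5,"dz":0,"ax":0,"ay":0,"az":0},{"dx":-0.5,"dy":-1,"dz":-0.1,"ax":0,"ay":0,"az":0}]' >/dev/null
python3 -m crank '[{"dx":-0.25,"dy":-0.5,"dz":0,"ax":0,"ay":0,"az":0},{"dx":-0.5,"dy":-1,"dz":-0.1,"ax":0,"ay":0,"az":0}]' >/dev/null
python3 -m crank '[{"dx":-0.25,"dy":-0.5,"dz":0,"ax":0,"ay":0,"az":0},{"dx":-0.4,"dy":-0.9,"dz":-0.1,"ax":0,"ay":0,"az":0},{"dx":-0.4,"dy":-0.9,"dz":-0.1,"ax":0,"ay":0,"az":0},{"dx":-0.4,"dy":-0.9,"dz":-0.1,"ax":0,"ay":0,"az":0}]' 
python3 - <<'E'
from h import *
C=cam('wrist');cv2.imwrite('pics/w1.png',C[0]);np.savez('w1.npz',K=C[1],R=C[2],o=C[3])
E
```

```text
time_s: 1.72
tcp_pos: [0.4368, -0.031, 0.2684]
tcp_rot: [-0.23, -3.132, -0.001]
contact_force: [-0.6, -0.0, -0.2]
opening: 0.602
grip_force: 0.0
```

View pics/w1.png

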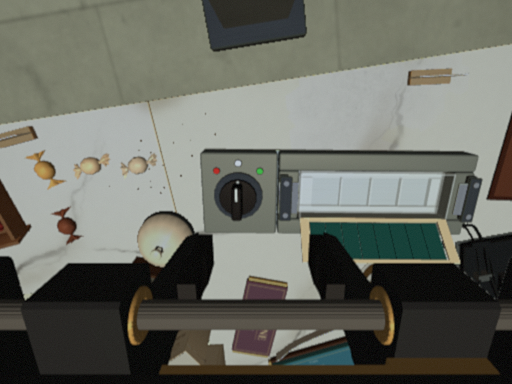

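The wrist view shows the jig deck corners at (203,151), (473,153) and (203,233), the knob at (238,197), and the pack rim from x 299 to 442. The pralines are at (45,171) gold, (91,166), (138,166) and (66,227) brown. I'll measure them now.

```bash
cat >> h.py <<'E'
def pral(C,show=False):
    """praline bodies: saturated blobs after opening (drops thin twists); returns px & world"""
    im=C[0]; hsv=cv2.cvtColor(im,cv2.COLOR_BGR2HSV); m=cv2.inRange(hsv,(0,45,60),(30,255,255))
    m=cv2.morphologyEx(m,cv2.MORPH_OPEN,cv2.getStructuringElement(cv2.MORPH_ELLIPSE,(9,9)))
    out=[]
    for k in cv2.findContours(m,0,1)[0]:
        A=cv2.contourArea(k); (u,v),r=cv2.minEnclosingCircle(k)
        if 80<A<4000: 
            X=ray(C,(u,v),.011)[0]; M=cv2.moments(k);Xc=ray(C,(M['m10']/M['m00'],M['m01']/M['m00']),.011)[0]
            out.append(((round(u),round(v)),A,Xc.round(4),im[int(v),int(u)]))
    return out
E
python3 - <<'E'
from h import *
d=np.load('w1.npz');im=cv2.imread('pics/w1.png');C=(im,d['K'],d['R'],d['o'])
for o in pral(C): 
    if o[0][1]<240: print(*o)
hsv=cv2.cvtColor(im,cv2.COLOR_BGR2HSV)
print(im[215,290],im[225,260],im[160,350],im[200,150], im[170,300:320:4].tolist())
# deck edge profiles
g=cv2.cvtColor(im,cv2.COLOR_BGR2GRAY)
for v in (175,215): print('row',v,[(u,int(g[v,u])) for u in list(range(196,210))+list(range(272,282))])
for u in (230,330,420): print('col',u,[(v,int(g[v,u])) for v in range(144,180)])
print('row190',[(u,int(g[190,u])) for u in list(range(276,306))+list(range(436,450))])
E
```

```text
(65, 226) 164.5 [ 0.4974 -0.3353  0.011 ] [ 49  69 115]
(304, 232) 222.0 [0.5582 0.0181 0.011 ] [131 169 184]
(4, 232) 275.0 [ 0.4989 -0.4287  0.011 ] [39 61 87]
(166, 229) 662.0 [ 0.5175 -0.1831  0.011 ] [137 159 165]
(44, 170) 274.0 [ 0.4101 -0.3338  0.011 ] [ 85 149 178]
(505, 171) 498.0 [0.5156 0.3071 0.011 ] [32 47 78]
(25, 135) 216.0 [ 0.3592 -0.3412  0.011 ] [ 83 112 129]
(416, 78) 153.5 [0.3643 0.1793 0.011 ] [70 87 98]
[67 72 67] [103 112 109] [109 121 117] [176 181 176] [[95, 102, 99], [108, 113, 108], [107, 111, 107], [108, 113, 109], [104, 109, 105]]
row 175 [(196, 178), (197, 177), (198, 178), (199, 180), (200, 171), (201, 118), (202, 104), (203, 112), (204, 117), (205, 117), (206, 116), (207, 117), (208, 115), (209, 117), (272, 121), (273, 122), (274, 119), (275, 113), (276, 94), (277, 76), (278, 53), (279, 60), (280, 52), (281, 46)]
row 215 [(196, 177), (197, 177), (198, 178), (199, 179), (200, 177), (201, 179), (202, 172), (203, 129), (204, 101), (205, 110), (206, 113), (207, 111), (208, 113), (209, 111), (272, 115), (273, 114), (274, 105), (275, 92), (276, 79), (277,
[... 1159 characters left out ...]
(164, 110), (165, 108), (166, 111), (167, 110), (168, 107), (169, 104), (170, 96), (171, 110), (172, 140), (173, 158), (174, 181), (175, 191), (176, 189), (177, 187), (178, 182), (179, 178)]
row190 [(276, 86), (277, 59), (278, 59), (279, 96), (280, 70), (281, 54), (282, 52), (283, 53), (284, 55), (285, 57), (286, 54), (287, 56), (288, 54), (289, 55), (290, 55), (291, 64), (292, 97), (293, 117), (294, 120), (295, 120), (296, 119), (297, 119), (298, 124), (299, 136), (300, 169), (301, 192), (302, 192), (303, 190), (304, 190), (305, 190), (436, 191), (437, 186), (438, 163), (439, 132), (440, 113), (441, 92), (442, 63), (443, 52), (444, 55), (445, 52), (446, 55), (447, 55), (448, 54), (449, 52)]
```

```bash
python3 - <<'E'
from h import *
d=np.load('w1.npz');im=cv2.imread('pics/w1.png');C=(im,d['K'],d['R'],d['o'])
F=ray(C,[(230,153.5),(330,154.2),(420,155)],.034);E=ray(C,[(200.8,175),(202.8,215)],.034)
v=F[2]-F[0];print('front yaw',np.degrees(np.arctan2(v[1],v[0]))-90); w=E[1]-E[0];print('end yaw',np.degrees(np.arctan2(w[1],w[0])))
K=ray(C,(238,197),.05)[0];print('knob',K)
for yaw in (np.arctan2(v[1],v[0])-np.pi/2, np.arctan2(w[1],w[0])):
    ex=np.array([np.cos(yaw),np.sin(yaw),0]);ey=np.array([-ex[1],ex[0],0])
    O=ex*(F.mean(0)@ex+.058)+ey*(E.mean(0)@ey+.235);print('O',O,yaw)
yaw=(np.arctan2(v[1],v[0])-np.pi/2+np.arctan2(w[1],w[0]))/2
ex=np.array([np.cos(yaw),np.sin(yaw),0]);ey=np.array([-ex[1],ex[0],0]);O=ex*(F.mean(0)@ex+.058)+ey*(E.mean(0)@ey+.235)
P=lambda x,y,z:proj(C,O+ex*x+ey*y+[0,0,z])[0]
b=im.copy()
for x in(-.058,.058):
  for y in (-.235,.131): cv2.circle(b,tuple(P(x,y,.034).astype(int)),2,(0,0,255),-1)
for x in(-.033,.033):
  for y in (-.102,.102): cv2.circle(b,tuple(P(x,y,.038).astype(int)),2,(255,0,255),-1)
for y in (-.063,-.021,.021,.063):
  for sx in(-.021,.021):
    for sy in(-.02,.02): cv2.circle(b,tuple(P(sx,y+sy,.016).astype(int)),1,(255,0,0),-1)
cv2.imwrite('pics/chk.png',cv2.resize(b[100:300,190:500],(775,500),interpolation=cv2.INTER_CUBIC))
print(ex,ey,O,(K-O)@ex,(K-O)@ey)
E
```

```text
front yaw -8.889271982238995
end yaw -9.254378616801583
knob [ 0.47686258 -0.06666368  0.05      ]
O [0.50911281 0.1151325  0.        ] -0.1551470641953534
O [0.50955172 0.11506517 0.        ] -0.16151937708934624
[ 0.98749146 -0.1576725   0.        ] [0.1576725  0.98749146 0.        ] [0.50933189 0.1150984  0.        ] -0.003404293232713526 -0.18460802455353692
```

View pics/chk.png

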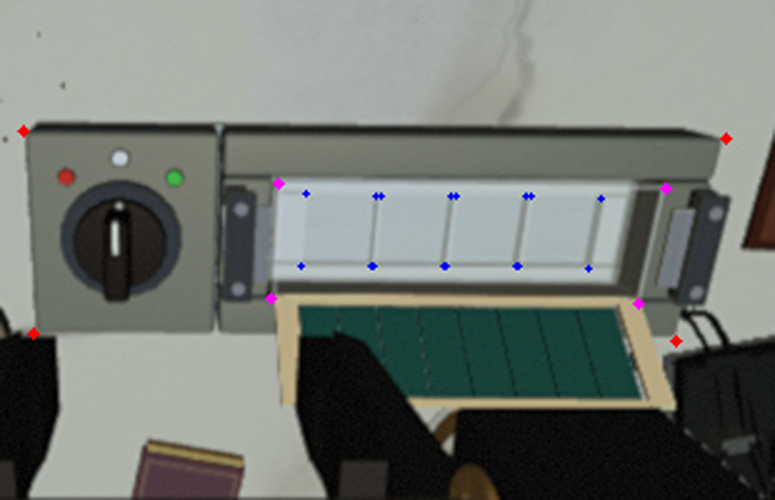

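Reprojected dots land on the pack and pocket edges, so jig O=(0.509,0.115), yaw -0.158. Moving over the pralines.

```bash

python3 -m crank '[{"dx":-0.2,"dy":-0.5,"dz":0,"ax":0,"ay":0,"az":0},{"dx":-0.4,"dy":-1,"dz":0.2,"ax":0,"ay":0,"az":0}]' >/dev/null
python3 -m crank '[{"dx":-0.2,"dy":-0.5,"dz":0.3,"ax":0,"ay":0,"az":0},{"dx":-0.37,"dy":-1,"dz":0.5,"ax":0,"ay":0,"az":0}]' >/dev/null
python3 -m crank '[{"dx":0,"dy":-0.3,"dz":0.3,"ax":0,"ay":0,"az":0},{"dx":0,"dy":-0.3,"dz":0.3,"ax":0,"ay":0,"az":0},{"dx":0,"dy":-0.3,"dz":0.3,"ax":0,"ay":0,"az":0},{"dx":0,"dy":-0.3,"dz":0.3,"ax":0,"ay":0,"az":0}]' 52
python3 - <<'E'
from h import *
C=cam('wrist');cv2.imwrite('pics/w2.png',C[0]);np.savez('w2.npz',K=C[1],R=C[2],o=C[3])
for p in [(.42,-.206,.011),(.413,-.265,.011),(.41,-.334,.011),(.497,-.335,.011)]:
    u,v=proj(C,p)[0];print(u,v,C[0][int(v),int(u)] if 0<=v<384 and 0<=u<512 else '')
E
```

```text
time_s: 2.78
tcp_pos: [0.4804, -0.2691, 0.17]
tcp_rot: [0.227, 3.132, -0.002]
contact_force: [-0.9, -0.6, -0.4]
opening: 0.518
grip_force: 0.0
314.8862284006852 107.79502162331788 [124 150 162]
255.07100485661402 109.47316033348392 [146 189 183]
186.5564968743344 116.73070480067676 [ 93 164 179]
203.34718031761489 197.93207147254935 [ 49  70 118]
```

View pics/w2.png

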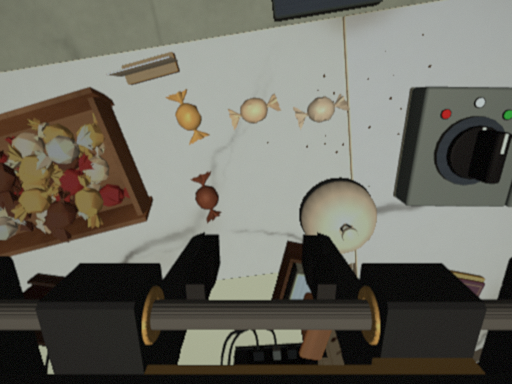

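The pralines are at (188,117) gold, (254,110), (321,109) and (207,198) brown. The nearby tent at (150,67) is clear of them.

```bash
python3 - <<'E'
from h import *
d=np.load('w2.npz');im=cv2.imread('pics/w2.png');C=(im,d['K'],d['R'],d['o'])
hsv=cv2.cvtColor(im,cv2.COLOR_BGR2HSV)
m=cv2.inRange(hsv,(0,35,60),(35,255,255));m=cv2.morphologyEx(m,cv2.MORPH_OPEN,cv2.getStructuringElement(2,(15,15)))
for k in cv2.findContours(m,0,1)[0]:
    M=cv2.moments(k);u,v=M['m10']/M['m00'],M['m01']/M['m00']
    if M['m00']<1500 and 160<u<340 and v<215: X=ray(C,(u,v),.011)[0];print((round(u),round(v)),M['m00'],X.round(4));go((X[0],X[1],.009),yaw=1.413)
E
```

```text
(206, 198) 350.0 [ 0.4977 -0.3321  0.011 ]
{'dx': -0.259, 'dy': -0.595, 'dz': 1.61, 'ax': -0.0001, 'ay': 0.0003, 'az': 0.0021}
(188, 117) 497.0 [ 0.41   -0.3326  0.011 ]
{'dx': 0.608, 'dy': -0.726, 'dz': 1.609, 'ax': -0.0001, 'ay': 0.0003, 'az': 0.0021}
```

```bash
python3 - <<'E'
from h import *
d=np.load('w2.npz');im=cv2.imread('pics/w2.png');C=(im,d['K'],d['R'],d['o'])
for uv in ((321,109),(254,110)):
    X=ray(C,uv,.011)[0];print(X);go((X[0],X[1],.009),yaw=1.413)
E
```

```text
[ 0.42202841 -0.20008866  0.011     ]
{'dx': 0.68, 'dy': 0.602, 'dz': 1.607, 'ax': -0.0001, 'ay': 0.0003, 'az': 0.0021}
[ 0.41334538 -0.26613059  0.011     ]
{'dx': 0.67, 'dy': -0.064, 'dz': 1.608, 'ax': -0.0001, 'ay': 0.0003, 'az': 0.0021}
```

```bash

python3 -m crank '[{"dx":0.5,"dy":0.4,"dz":0.3,"ax":0,"ay":0,"az":0.002},{"dx":0.68,"dy":0.6,"dz":0.8,"ax":0,"ay":0,"az":0.002},{"dx":0.68,"dy":0.6,"dz":1,"ax":0,"ay":0,"az":0.002}]' >/dev/null
python3 -m crank '[{"dx":0,"dy":0,"dz":0.35,"ax":0,"ay":0,"az":0},{"dx":0,"dy":0,"dz":0.61,"ax":0,"ay":0,"az":0},{"dx":0,"dy":0,"dz":0.61,"ax":0,"ay":0,"az":0},{"dx":0,"dy":0,"dz":0.61,"ax":0,"ay":0,"az":0}]'
python3 -m crank '[{"dx":0,"dy":0,"dz":0,"ax":0,"ay":0,"az":0},{"dx":0,"dy":0,"dz":0,"ax":0,"ay":0,"az":0},{"dx":0,"dy":0,"dz":0,"ax":0,"ay":0,"az":0},{"dx":0,"dy":0,"dz":0,"ax":0,"ay":0,"az":0}]' 0 15
python3 -m crank '[{"dx":0,"dy":0,"dz":-0.5,"ax":0,"ay":0,"az":0},{"dx":0,"dy":0,"dz":-1,"ax":0,"ay":0,"az":0},{"dx":0,"dy":0,"dz":-1,"ax":0,"ay":0,"az":0}]'
python3 - <<'E'
from h import *
s=(.5093-.066*.1577,.1151-.066*.9875);go((*s,.1),yaw=1.413)
C=cam('top')
E
```

```text
time_s: 3.7
tcp_pos: [0.4219, -0.2012, 0.0089]
tcp_rot: [0.249, 3.13, -0.002]
contact_force: [1.0, -0.5, -0.6]
opening: 0.52
grip_force: 0.0
time_s: 4.2
tcp_pos: [0.4216, -0.2013, 0.0085]
tcp_rot: [0.249, 3.13, -0.001]
contact_force: [-1.1, 1.8, 6.7]
opening: 0.326
grip_force: 15.0
time_s: 4.58
tcp_pos: [0.4225, -0.2019, 0.1107]
tcp_rot: [0.249, 3.126, -0.006]
contact_force: [-0.2, 0.2, -0.7]
opening: 0.323
grip_force: 15.0
{'dx': -0.356, 'dy': 2.608, 'dz': 0.1, 'ax': -0.0006, 'ay': 0.001, 'az': -0.0002}
```

```bash

python3 -m crank '[{"dx":-0.1,"dy":0.5,"dz":-0.05,"ax":0,"ay":0,"az":0},{"dx":-0.2,"dy":1,"dz":-0.05,"ax":0,"ay":0,"az":0}]' >/dev/null
python3 -m crank '[{"dx":-0.1,"dy":0.5,"dz":0,"ax":0,"ay":0,"az":0},{"dx":-0.16,"dy":1,"dz":0,"ax":0,"ay":0,"az":0}]' >/dev/null
python3 -m crank '[{"dx":0,"dy":0.5,"dz":0,"ax":0,"ay":0,"az":0},{"dx":0,"dy":0.63,"dz":0,"ax":0,"ay":0,"az":0},{"dx":0,"dy":0.63,"dz":0.1,"ax":0,"ay":0,"az":0},{"dx":0,"dy":0.63,"dz":0.1,"ax":0,"ay":0,"az":0}]'
python3 - <<'E'
from h import *
s=(.5093-.064*.1577,.1151-.064*.9875);go((*s,.021),yaw=1.413)
C=cam('wrist');cv2.imwrite('pics/w3.png',C[0])
E
```

```text
time_s: 5.62
tcp_pos: [0.4978, 0.0518, 0.1014]
tcp_rot: [-0.251, -3.129, 0.0]
contact_force: [-0.7, -0.1, -0.7]
opening: 0.326
grip_force: 15.0
{'dx': -0.016, 'dy': 0.004, 'dz': 0.804, 'ax': -0.0001, 'ay': -0.0004, 'az': -0.0004}
```

View pics/w3.png

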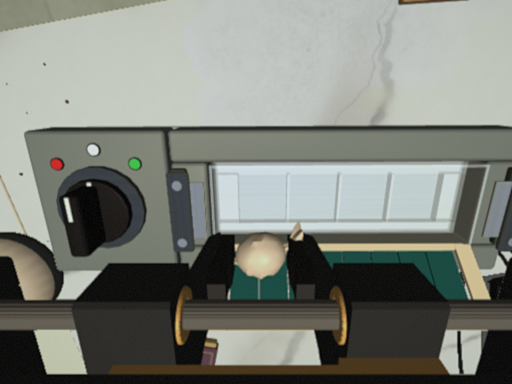

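The praline is held at (262,256) and pocket 1 spans columns 238–288. Descending.

```bash

python3 -m crank '[{"dx":-0.01,"dy":0,"dz":0.4,"ax":0,"ay":0,"az":0},{"dx":-0.01,"dy":0,"dz":0.7,"ax":0,"ay":0,"az":0},{"dx":-0.01,"dy":0,"dz":0.8,"ax":0,"ay":0,"az":0},{"dx":-0.01,"dy":0,"dz":0.8,"ax":0,"ay":0,"az":0}]'
python3 -m crank '[{"dx":0,"dy":0,"dz":0,"ax":0,"ay":0,"az":0},{"dx":0,"dy":0,"dz":0,"ax":0,"ay":0,"az":0},{"dx":0,"dy":0,"dz":0,"ax":0,"ay":0,"az":0}]' 37
python3 -m crank '[{"dx":0,"dy":0,"dz":-0.4,"ax":0,"ay":0,"az":0},{"dx":0,"dy":0,"dz":-1,"ax":0,"ay":0,"az":0},{"dx":0,"dy":0,"dz":-1,"ax":0,"ay":0,"az":0}]'
python3 - <<'E'
from h import *
C=cam('top');cv2.imwrite('pics/t2.png',C[0]);a=cv2.imread('pics/top.png')
d=cv2.absdiff(a,C[0]).max(2)[195:255,310:395];print('changed px praline area',[(int(u)+310,int(v)+195) for v,u in zip(*np.where(d>60))][::8])
go((.4133,-.2661,.1),yaw=1.413-.38)
E
```

```text
time_s: 6.18
tcp_pos: [0.4996, 0.0522, 0.0228]
tcp_rot: [-0.251, -3.131, 0.0]
contact_force: [0.9, 0.5, 0.1]
opening: 0.328
grip_force: 15.0
time_s: 6.55
tcp_pos: [0.4997, 0.0528, 0.0233]
tcp_rot: [0.249, 3.131, -0.0]
contact_force: [-0.8, 0.3, -0.1]
opening: 0.373
grip_force: 0.0
time_s: 6.92
tcp_pos: [0.5013, 0.0527, 0.1266]
tcp_rot: [0.248, 3.123, -0.001]
contact_force: [0.2, 0.7, -0.4]
opening: 0.371
grip_force: 0.0
changed px praline area [(329, 232), (325, 235), (327, 237)]
{'dx': 0.353, 'dy': -3.286, 'dz': 0.24, 'ax': 0.0001, 'ay': 0.0006, 'az': 0.0603}
```

```bash

python3 -m crank '[{"dx":0.05,"dy":-0.5,"dz":0,"ax":0,"ay":0,"az":0},{"dx":0.1,"dy":-1,"dz":0,"ax":0,"ay":0,"az":0}]' 48 >/dev/null
python3 -m crank '[{"dx":0.05,"dy":-0.5,"dz":0,"ax":0,"ay":0,"az":0},{"dx":0.1,"dy":-1,"dz":0,"ax":0,"ay":0,"az":0}]' >/dev/null
python3 -m crank '[{"dx":0.05,"dy":-0.5,"dz":0,"ax":0,"ay":0,"az":0},{"dx":0.1,"dy":-1,"dz":0.2,"ax":0,"ay":0,"az":0}]' >/dev/null
python3 -m crank '[{"dx":0.05,"dy":-0.29,"dz":0,"ax":0,"ay":0,"az":-0.025},{"dx":0.05,"dy":-0.29,"dz":0,"ax":0,"ay":0,"az":-0.05},{"dx":0.05,"dy":-0.29,"dz":0.2,"ax":0,"ay":0,"az":-0.06},{"dx":0.05,"dy":-0.29,"dz":0.2,"ax":0,"ay":0,"az":-0.06}]'
python3 - <<'E'
from h import *
C=cam('wrist');cv2.imwrite('pics/w4.png',C[0])
im=C[0];hsv=cv2.cvtColor(im,cv2.COLOR_BGR2HSV)
print(proj(C,[(.4133,-.2661,.011),(.41,-.3326,.011)]))
go((.4133,-.2661,.009),yaw=1.793)
E
```

```text
time_s: 8.22
tcp_pos: [0.4119, -0.2656, 0.0808]
tcp_rot: [0.34, -3.12, -0.006]
contact_force: [-0.1, 0.7, 0.9]
opening: 0.478
grip_force: 0.0
[[259.46569212 206.51899786]
 [175.01716334 185.10199153]]
{'dx': -0.01, 'dy': -0.005, 'dz': 0.727, 'ax': 0.0004, 'ay': -0.0003, 'az': -0.0009}
```

View pics/w4.png

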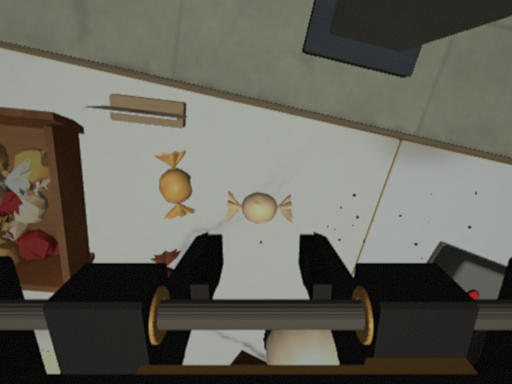

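Praline centred between the fingers at (259,207), papers along the closing line.

```bash

python3 -m crank '[{"dx":-0.01,"dy":0,"dz":0.4,"ax":0,"ay":0,"az":0},{"dx":-0.01,"dy":0,"dz":0.72,"ax":0,"ay":0,"az":0},{"dx":-0.01,"dy":0,"dz":0.72,"ax":0,"ay":0,"az":0},{"dx":-0.01,"dy":0,"dz":0.72,"ax":0,"ay":0,"az":0}]' >/dev/null
python3 -m crank '[{"dx":0,"dy":0,"dz":0,"ax":0,"ay":0,"az":0},{"dx":0,"dy":0,"dz":0,"ax":0,"ay":0,"az":0},{"dx":0,"dy":0,"dz":0,"ax":0,"ay":0,"az":0},{"dx":0,"dy":0,"dz":0,"ax":0,"ay":0,"az":0}]' 0 15
python3 -m crank '[{"dx":0,"dy":0,"dz":-0.5,"ax":0,"ay":0,"az":0.02},{"dx":0,"dy":0,"dz":-0.95,"ax":0,"ay":0,"az":0.045},{"dx":0,"dy":0,"dz":-0.95,"ax":0,"ay":0,"az":0.061},{"dx":0,"dy":0,"dz":-0.95,"ax":0,"ay":0,"az":0.061}]'
python3 - <<'E'
from h import *
go((.5061,.0954,.1),yaw=1.413)
E
```

```text
time_s: 9.28
tcp_pos: [0.4141, -0.2665, 0.0114]
tcp_rot: [-0.342, 3.122, -0.002]
contact_force: [-1.0, 0.3, 7.3]
opening: 0.25
grip_force: 15.0
time_s: 9.78
tcp_pos: [0.4137, -0.2662, 0.1061]
tcp_rot: [0.258, 3.131, -0.001]
contact_force: [-1.0, 0.4, -0.6]
opening: 0.245
grip_force: 15.0
{'dx': -0.319, 'dy': 3.719, 'dz': 0.059, 'ax': -0.0001, 'ay': 0.0001, 'az': -0.001}
```

```bash

python3 -m crank '[{"dx":-0.05,"dy":0.5,"dz":0,"ax":0,"ay":0,"az":-0.001},{"dx":-0.1,"dy":1,"dz":0,"ax":0,"ay":0,"az":-0.001}]' >/dev/null
python3 -m crank '[{"dx":-0.05,"dy":0.5,"dz":0,"ax":0,"ay":0,"az":0},{"dx":-0.1,"dy":1,"dz":0,"ax":0,"ay":0,"az":0}]' >/dev/null
python3 -m crank '[{"dx":-0.05,"dy":0.5,"dz":0,"ax":0,"ay":0,"az":0},{"dx":-0.1,"dy":1,"dz":0,"ax":0,"ay":0,"az":0}]' >/dev/null
python3 -m crank '[{"dx":-0.02,"dy":0.5,"dz":0,"ax":0,"ay":0,"az":0},{"dx":-0.02,"dy":0.72,"dz":0,"ax":0,"ay":0,"az":0},{"dx":-0.02,"dy":0.72,"dz":0.06,"ax":0,"ay":0,"az":0},{"dx":-0.02,"dy":0.72,"dz":0.06,"ax":0,"ay":0,"az":0}]'
python3 - <<'E'
from h import *
go((.5061,.0954,.022),yaw=1.413)
C=cam('wrist');cv2.imwrite('pics/w5.png',C[0])
E
```

```text
time_s: 11.02
tcp_pos: [0.5044, 0.0951, 0.0988]
tcp_rot: [-0.248, -3.13, 0.0]
contact_force: [-0.2, -0.2, -0.7]
opening: 0.252
grip_force: 15.0
{'dx': -0.018, 'dy': 0.006, 'dz': 0.768, 'ax': -0.0001, 'ay': -0.0003, 'az': -0.0001}
```

View pics/w5.png

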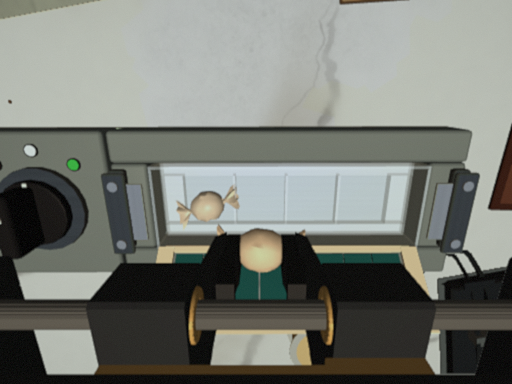

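The first praline lies in pocket 1 at (207,207), and the second is held over pocket 2.

```bash

python3 -m crank '[{"dx":-0.01,"dy":0,"dz":0.4,"ax":0,"ay":0,"az":0},{"dx":-0.01,"dy":0,"dz":0.7,"ax":0,"ay":0,"az":0},{"dx":-0.01,"dy":0,"dz":0.77,"ax":0,"ay":0,"az":0},{"dx":-0.01,"dy":0,"dz":0.77,"ax":0,"ay":0,"az":0}]'
python3 -m crank '[{"dx":0,"dy":0,"dz":0,"ax":0,"ay":0,"az":0},{"dx":0,"dy":0,"dz":0,"ax":0,"ay":0,"az":0},{"dx":0,"dy":0,"dz":0,"ax":0,"ay":0,"az":0}]' 30
python3 -m crank '[{"dx":0,"dy":0,"dz":-0.4,"ax":0,"ay":0,"az":0},{"dx":0,"dy":0,"dz":-0.9,"ax":0,"ay":0,"az":0},{"dx":0,"dy":0,"dz":-0.9,"ax":0,"ay":0,"az":0}]'
python3 - <<'E'
from h import *
C=cam('top');a=cv2.imread('pics/top.png')
d=cv2.absdiff(a,C[0]).max(2)[195:255,310:395];print('changed',[(int(u)+310,int(v)+195) for v,u in zip(*np.where(d>60))][::8])
go((.41,-.3326,.1),yaw=1.413);go((.4977,-.3321,.1),yaw=1.413)
E
```

```text
time_s: 11.58
tcp_pos: [0.5062, 0.095, 0.0232]
tcp_rot: [0.251, 3.131, -0.0]
contact_force: [0.1, -0.4, 0.2]
opening: 0.248
grip_force: 15.0
time_s: 11.95
tcp_pos: [0.5061, 0.0956, 0.0232]
tcp_rot: [0.249, 3.131, 0.0]
contact_force: [-0.6, -1.1, -0.2]
opening: 0.301
grip_force: 0.0
time_s: 12.32
tcp_pos: [0.5075, 0.0956, 0.116]
tcp_rot: [0.249, 3.125, 0.0]
contact_force: [-1.6, -0.1, 0.2]
opening: 0.302
grip_force: 0.0
changed [(329, 232), (325, 235), (321, 236), (354, 236), (357, 237), (354, 238), (353, 239), (353, 240)]
{'dx': 0.275, 'dy': -4.381, 'dz': 0.137, 'ax': 0.0001, 'ay': 0.0005, 'az': -0.0002}
{'dx': -0.59, 'dy': -4.237, 'dz': 0.14, 'ax': 0.0001, 'ay': 0.0005, 'az': -0.0002}
```

```bash

python3 -m crank '[{"dx":0.05,"dy":-0.5,"dz":0,"ax":0,"ay":0,"az":0},{"dx":0.1,"dy":-1,"dz":0,"ax":0,"ay":0,"az":0}]' 48 >/dev/null
python3 -m crank '[{"dx":0.05,"dy":-0.5,"dz":0,"ax":0,"ay":0,"az":0},{"dx":0.1,"dy":-1,"dz":0,"ax":0,"ay":0,"az":0}]' >/dev/null
python3 -m crank '[{"dx":0,"dy":-0.5,"dz":0,"ax":0,"ay":0,"az":0},{"dx":0,"dy":-1,"dz":0,"ax":0,"ay":0,"az":0}]' >/dev/null
python3 -m crank '[{"dx":0,"dy":-0.5,"dz":0,"ax":0,"ay":0,"az":0},{"dx":0,"dy":-1,"dz":0,"ax":0,"ay":0,"az":0}]' >/dev/null
python3 -m crank '[{"dx":0.07,"dy":-0.38,"dz":0.1,"ax":0,"ay":0,"az":0.025},{"dx":0.07,"dy":-0.38,"dz":0.3,"ax":0,"ay":0,"az":0.041},{"dx":0.07,"dy":-0.38,"dz":0.3,"ax":0,"ay":0,"az":0.041},{"dx":0.07,"dy":-0.38,"dz":0.3,"ax":0,"ay":0,"az":0.041}]'
python3 - <<'E'
from h import *
C=cam('wrist');cv2.imwrite('pics/w6.png',C[0])
p=proj(C,[(.41,-.3326,.011)])[0];print(p)
hsv=cv2.cvtColor(C[0],cv2.COLOR_BGR2HSV);m=cv2.inRange(hsv,(8,90,90),(25,255,255))
m=cv2.morphologyEx(m,cv2.MORPH_OPEN,cv2.getStructuringElement(2,(13,13)))
for k in cv2.findContours(m,0,1)[0]:
    (u,v),r=cv2.minEnclosingCircle(k)
    if abs(u-p[0])<60 and abs(v-p[1])<60:
        print(u,v,r);X=ray(C,(u,v),.011)[0];print(X);go((X[0],X[1],.009),yaw=1.154)
E
```

```text
time_s: 13.88
tcp_pos: [0.41, -0.3322, 0.0827]
tcp_rot: [-0.646, -3.074, -0.001]
contact_force: [0.3, 0.6, -0.2]
opening: 0.477
grip_force: 0.0
[259.99464937 203.99532631]
260.21600341796875 205.20599365234375 16.106399536132812
[ 0.41099847 -0.33284988  0.011     ]
{'dx': -0.01, 'dy': -0.002, 'dz': 0.741, 'ax': -0.0, 'ay': 0.0, 'az': 0.0004}
```

```bash

python3 -m crank '[{"dx":-0.01,"dy":0,"dz":0.4,"ax":0,"ay":0,"az":0},{"dx":-0.01,"dy":0,"dz":0.72,"ax":0,"ay":0,"az":0},{"dx":-0.01,"dy":0,"dz":0.72,"ax":0,"ay":0,"az":0},{"dx":-0.01,"dy":0,"dz":0.72,"ax":0,"ay":0,"az":0}]' >/dev/null
python3 -m crank '[{"dx":0,"dy":0,"dz":0,"ax":0,"ay":0,"az":0},{"dx":0,"dy":0,"dz":0,"ax":0,"ay":0,"az":0},{"dx":0,"dy":0,"dz":0,"ax":0,"ay":0,"az":0},{"dx":0,"dy":0,"dz":0,"ax":0,"ay":0,"az":0}]' 0 15
python3 -m crank '[{"dx":0,"dy":0,"dz":-0.5,"ax":0,"ay":0,"az":-0.02},{"dx":0,"dy":0,"dz":-0.95,"ax":0,"ay":0,"az":-0.041},{"dx":0,"dy":0,"dz":-0.95,"ax":0,"ay":0,"az":-0.041},{"dx":0,"dy":0,"dz":-0.95,"ax":0,"ay":0,"az":-0.041}]'
python3 - <<'E'
from h import *
go((.5196,.1793,.1),yaw=1.413)
E
```

```text
time_s: 14.92
tcp_pos: [0.4111, -0.3333, 0.0116]
tcp_rot: [0.649, 3.072, -0.002]
contact_force: [-0.3, 1.4, 6.2]
opening: 0.265
grip_force: 14.2
time_s: 15.42
tcp_pos: [0.4105, -0.3326, 0.1051]
tcp_rot: [-0.251, -3.131, -0.001]
contact_force: [-0.2, 0.5, -0.8]
opening: 0.265
grip_force: 14.3
{'dx': -0.261, 'dy': 5.228, 'dz': 0.055, 'ax': 0.0001, 'ay': -0.0001, 'az': -0.0004}
```

```bash

python3 -m crank '[{"dx":-0.05,"dy":0.5,"dz":0,"ax":0,"ay":0,"az":0},{"dx":-0.1,"dy":1,"dz":0,"ax":0,"ay":0,"az":0}]' >/dev/null
python3 -m crank '[{"dx":-0.05,"dy":0.5,"dz":0,"ax":0,"ay":0,"az":0},{"dx":-0.1,"dy":1,"dz":0,"ax":0,"ay":0,"az":0}]' >/dev/null
python3 -m crank '[{"dx":0,"dy":0.5,"dz":0,"ax":0,"ay":0,"az":0},{"dx":0,"dy":1,"dz":0,"ax":0,"ay":0,"az":0}]' >/dev/null
python3 -m crank '[{"dx":0,"dy":0.5,"dz":0,"ax":0,"ay":0,"az":0},{"dx":0,"dy":1,"dz":0,"ax":0,"ay":0,"az":0}]' >/dev/null
python3 -m crank '[{"dx":0,"dy":0.5,"dz":0,"ax":0,"ay":0,"az":0},{"dx":0,"dy":1,"dz":0,"ax":0,"ay":0,"az":0}]' >/dev/null
python3 -m crank '[{"dx":-0.07,"dy":0.23,"dz":0.06,"ax":0,"ay":0,"az":0},{"dx":-0.07,"dy":0.23,"dz":0.06,"ax":0,"ay":0,"az":0},{"dx":-0.07,"dy":0.23,"dz":0.06,"ax":0,"ay":0,"az":0}]'
python3 - <<'E'
from h import *
go((.5196,.1793,.022),yaw=1.413)
E
```

```text
time_s: 17.05
tcp_pos: [0.5197, 0.1783, 0.0989]
tcp_rot: [-0.251, -3.13, 0.001]
contact_force: [0.8, 1.0, 0.3]
opening: 0.264
grip_force: 14.3
{'dx': 0.001, 'dy': 0.01, 'dz': 0.769, 'ax': -0.0001, 'ay': -0.0003, 'az': -0.0003}
```

```bash

python3 -m crank '[{"dx":0,"dy":0,"dz":0.4,"ax":0,"ay":0,"az":0},{"dx":0,"dy":0,"dz":0.7,"ax":0,"ay":0,"az":0},{"dx":0,"dy":0,"dz":0.77,"ax":0,"ay":0,"az":0},{"dx":0,"dy":0,"dz":0.77,"ax":0,"ay":0,"az":0}]'
python3 -m crank '[{"dx":0,"dy":0,"dz":0,"ax":0,"ay":0,"az":0},{"dx":0,"dy":0,"dz":0,"ax":0,"ay":0,"az":0},{"dx":0,"dy":0,"dz":0,"ax":0,"ay":0,"az":0}]' 31
python3 -m crank '[{"dx":0,"dy":0,"dz":-0.4,"ax":0,"ay":0,"az":0},{"dx":0,"dy":0,"dz":-0.9,"ax":0,"ay":0,"az":0},{"dx":0,"dy":0,"dz":-0.9,"ax":0,"ay":0,"az":0}]'
python3 - <<'E'
from h import *
C=cam('top');a=cv2.imread('pics/top.png')
d=cv2.absdiff(a,C[0]).max(2)[195:255,310:395];print('changed',[(int(u)+310,int(v)+195) for v,u in zip(*np.where(d>60))][::8])
C2=cam('wrist')
go((.4977,-.3321,.1),yaw=1.413)
E
```

```text
time_s: 17.55
tcp_pos: [0.5205, 0.1785, 0.0232]
tcp_rot: [0.251, 3.131, -0.0]
contact_force: [-0.6, -0.5, -1.5]
opening: 0.259
grip_force: 14.4
time_s: 17.92
tcp_pos: [0.5204, 0.1791, 0.0232]
tcp_rot: [0.249, 3.131, 0.0]
contact_force: [-0.8, 0.7, 1.1]
opening: 0.309
grip_force: 0.0
time_s: 18.3
tcp_pos: [0.5218, 0.1794, 0.1162]
tcp_rot: [0.249, 3.125, 0.002]
contact_force: [0.1, 1.1, -0.1]
opening: 0.307
grip_force: 0.0
changed [(368, 231), (368, 232), (370, 233), (326, 235), (370, 235), (346, 236), (372, 236), (347, 237), (374, 237), (357, 238), (374, 238), (368, 239), (347, 240), (369, 240), (348, 241), (371, 241), (373, 242), (373, 245)]
{'dx': -0.588, 'dy': -5.083, 'dz': 0.127, 'ax': 0.0, 'ay': 0.0, 'az': -0.0002}
```

```bash

python3 -m crank '[{"dx":-0.05,"dy":-0.5,"dz":0,"ax":0,"ay":0,"az":0},{"dx":-0.1,"dy":-1,"dz":0,"ax":0,"ay":0,"az":0}]' 48 >/dev/null
python3 -m crank '[{"dx":-0.05,"dy":-0.5,"dz":0,"ax":0,"ay":0,"az":0},{"dx":-0.1,"dy":-1,"dz":0,"ax":0,"ay":0,"az":0}]' >/dev/null
python3 -m crank '[{"dx":0,"dy":-0.5,"dz":0,"ax":0,"ay":0,"az":0},{"dx":-0.1,"dy":-1,"dz":0,"ax":0,"ay":0,"az":0}]' >/dev/null
python3 -m crank '[{"dx":0,"dy":-0.5,"dz":0,"ax":0,"ay":0,"az":0},{"dx":-0.1,"dy":-1,"dz":0,"ax":0,"ay":0,"az":0}]' >/dev/null
python3 -m crank '[{"dx":-0.05,"dy":-0.5,"dz":0,"ax":0,"ay":0,"az":0},{"dx":-0.19,"dy":-1,"dz":0,"ax":0,"ay":0,"az":-0.02}]' >/dev/null
python3 -m crank '[{"dx":0,"dy":-0.08,"dz":0.1,"ax":0,"ay":0,"az":-0.025},{"dx":0,"dy":-0.08,"dz":0.3,"ax":0,"ay":0,"az":-0.025},{"dx":0,"dy":-0.08,"dz":0.3,"ax":0,"ay":0,"az":-0.025},{"dx":0,"dy":-0.08,"dz":0.3,"ax":0,"ay":0,"az":-0.025}]'
python3 - <<'E'
from h import *
C=cam('wrist');cv2.imwrite('pics/w7.png',C[0])
p=proj(C,[(.4977,-.3321,.011)])[0];print(p)
hsv=cv2.cvtColor(C[0],cv2.COLOR_BGR2HSV);m=cv2.inRange(hsv,(0,90,60),(14,255,255))
m=cv2.morphologyEx(m,cv2.MORPH_OPEN,cv2.getStructuringElement(2,(13,13)))
for k in cv2.findContours(m,0,1)[0]:
    (u,v),r=cv2.minEnclosingCircle(k)
    if abs(u-p[0])<60 and abs(v-p[1])<60:
        print(u,v,r);X=ray(C,(u,v),.011)[0];print(X);go((X[0],X[1],.009),yaw=1.695)
E
```

```text
time_s: 20.15
tcp_pos: [0.4991, -0.3317, 0.0826]
tcp_rot: [0.194, -3.135, -0.001]
contact_force: [0.1, -0.1, 0.7]
opening: 0.482
grip_force: 0.0
[260.51671569 202.16364683]
263.2005920410156 202.37425231933594 15.627138137817383
[ 0.49761614 -0.32999181  0.011     ]
{'dx': 0.014, 'dy': 0.02, 'dz': 0.741, 'ax': -0.0, 'ay': 0.0, 'az': -0.0}
```

```bash

python3 -m crank '[{"dx":0.01,"dy":0.01,"dz":0.4,"ax":0,"ay":0,"az":0},{"dx":0.01,"dy":0.01,"dz":0.72,"ax":0,"ay":0,"az":0},{"dx":0.01,"dy":0.01,"dz":0.72,"ax":0,"ay":0,"az":0},{"dx":0.01,"dy":0.01,"dz":0.72,"ax":0,"ay":0,"az":0}]' >/dev/null
python3 -m crank '[{"dx":0,"dy":0,"dz":0,"ax":0,"ay":0,"az":0},{"dx":0,"dy":0,"dz":0,"ax":0,"ay":0,"az":0},{"dx":0,"dy":0,"dz":0,"ax":0,"ay":0,"az":0},{"dx":0,"dy":0,"dz":0,"ax":0,"ay":0,"az":0}]' 0 15
python3 -m crank '[{"dx":0,"dy":0,"dz":-0.5,"ax":0,"ay":0,"az":0.02},{"dx":0,"dy":0,"dz":-0.95,"ax":0,"ay":0,"az":0.045},{"dx":0,"dy":0,"dz":-0.95,"ax":0,"ay":0,"az":0.045},{"dx":0,"dy":0,"dz":-0.95,"ax":0,"ay":0,"az":0.045}]'
python3 - <<'E'
from h import *
go((.5129,.1378,.1),yaw=1.413)
E
```

```text
time_s: 21.2
tcp_pos: [0.4983, -0.3313, 0.0117]
tcp_rot: [-0.194, 3.135, -0.002]
contact_force: [-1.2, 1.3, 6.0]
opening: 0.258
grip_force: 14.4
time_s: 21.7
tcp_pos: [0.4976, -0.3307, 0.1049]
tcp_rot: [-0.247, -3.131, -0.001]
contact_force: [0.2, -0.1, -0.9]
opening: 0.262
grip_force: 14.4
{'dx': 0.585, 'dy': 4.651, 'dz': 0.054, 'ax': 0.0001, 'ay': -0.0002, 'az': 0.0}
```

```bash

python3 -m crank '[{"dx":0.05,"dy":0.5,"dz":0,"ax":0,"ay":0,"az":0},{"dx":0.1,"dy":1,"dz":0,"ax":0,"ay":0,"az":0}]' >/dev/null
python3 -m crank '[{"dx":0.05,"dy":0.5,"dz":0,"ax":0,"ay":0,"az":0},{"dx":0.1,"dy":1,"dz":0,"ax":0,"ay":0,"az":0}]' >/dev/null
python3 -m crank '[{"dx":0.05,"dy":0.5,"dz":0,"ax":0,"ay":0,"az":0},{"dx":0.1,"dy":1,"dz":0,"ax":0,"ay":0,"az":0}]' >/dev/null
python3 -m crank '[{"dx":0.1,"dy":0.5,"dz":0,"ax":0,"ay":0,"az":0},{"dx":0.2,"dy":1,"dz":0,"ax":0,"ay":0,"az":0}]' >/dev/null
python3 -m crank '[{"dx":0.08,"dy":0.4,"dz":0.06,"ax":0,"ay":0,"az":0},{"dx":0.08,"dy":0.65,"dz":0.06,"ax":0,"ay":0,"az":0},{"dx":0.08,"dy":0.65,"dz":0.06,"ax":0,"ay":0,"az":0},{"dx":0.08,"dy":0.65,"dz":0.06,"ax":0,"ay":0,"az":0}]'
python3 - <<'E'
from h import *
go((.5129,.1378,.022),yaw=1.413)
C=cam('wrist');cv2.imwrite('pics/w8.png',C[0])
go((.5129,.1378,.022),yaw=1.413)
E
```

```text
time_s: 23.2
tcp_pos: [0.514, 0.1366, 0.0989]
tcp_rot: [-0.249, -3.13, 0.001]
contact_force: [0.8, -1.3, -0.2]
opening: 0.262
grip_force: 14.4
{'dx': 0.011, 'dy': 0.011, 'dz': 0.769, 'ax': -0.0001, 'ay': -0.0003, 'az': -0.0002}
{'dx': 0.013, 'dy': 0.012, 'dz': 0.771, 'ax': -0.0001, 'ay': -0.0002, 'az': -0.0003}
```

View pics/w8.png

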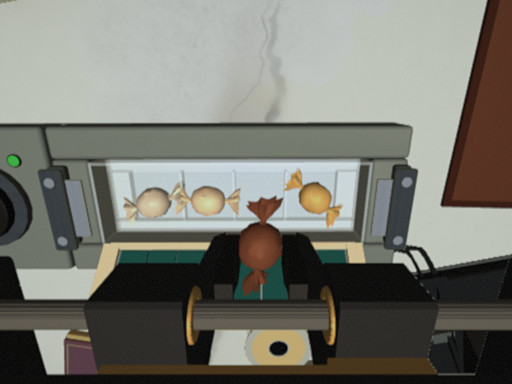

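The two pale pralines and the gold one sit in pockets 1, 2 and 4; brown hangs over pocket 3 at (260,245). I'll release it, then get behind the lid.

```bash

python3 -m crank '[{"dx":0.01,"dy":0,"dz":0.4,"ax":0,"ay":0,"az":0},{"dx":0.01,"dy":0,"dz":0.7,"ax":0,"ay":0,"az":0},{"dx":0.01,"dy":0,"dz":0.77,"ax":0,"ay":0,"az":0},{"dx":0.01,"dy":0,"dz":0.77,"ax":0,"ay":0,"az":0}]'
python3 -m crank '[{"dx":0,"dy":0,"dz":0,"ax":0,"ay":0,"az":0},{"dx":0,"dy":0,"dz":0,"ax":0,"ay":0,"az":0},{"dx":0,"dy":0,"dz":0,"ax":0,"ay":0,"az":0}]' 30
python3 -m crank '[{"dx":0,"dy":0,"dz":-0.4,"ax":0,"ay":0,"az":0},{"dx":0,"dy":0,"dz":-1,"ax":0,"ay":0,"az":0},{"dx":0,"dy":0,"dz":-1,"ax":0,"ay":0,"az":0}]' >/dev/null
python3 -m crank '[{"dx":0,"dy":-0.4,"dz":-0.4,"ax":0,"ay":0,"az":0},{"dx":0,"dy":-0.73,"dz":-0.5,"ax":0,"ay":0,"az":0},{"dx":0,"dy":-0.73,"dz":-0.5,"ax":0,"ay":0,"az":0}]' 0
python3 -m crank '[{"dx":-0.5,"dy":0,"dz":0,"ax":0,"ay":0,"az":0},{"dx":-1,"dy":0,"dz":0,"ax":0,"ay":0,"az":0},{"dx":-1,"dy":0,"dz":0,"ax":0,"ay":0,"az":0},{"dx":-1,"dy":0,"dz":0,"ax":0,"ay":0,"az":0}]'
python3 - <<'E'
from h import *
go((.603,.05,.075),yaw=1.413)
C=cam('top');cv2.imwrite('pics/t3.png',cv2.resize(C[0][130:280,150:410],None,fx=3,fy=3,interpolation=cv2.INTER_CUBIC))
E
```

```text
time_s: 23.75
tcp_pos: [0.5137, 0.1368, 0.0231]
tcp_rot: [0.251, 3.131, -0.0]
contact_force: [0.0, 0.2, -0.1]
opening: 0.258
grip_force: 14.6
time_s: 24.12
tcp_pos: [0.5135, 0.1374, 0.0231]
tcp_rot: [0.249, 3.131, 0.0]
contact_force: [0.4, -0.0, -0.0]
opening: 0.299
grip_force: 0.0
time_s: 24.88
tcp_pos: [0.5017, 0.064, 0.1728]
tcp_rot: [0.254, 3.131, -0.0]
contact_force: [0.3, 0.2, 0.1]
opening: -0.0
grip_force: 0.0
time_s: 25.38
tcp_pos: [0.5997, 0.0504, 0.1715]
tcp_rot: [-0.248, -3.129, -0.0]
contact_force: [-0.1, 0.2, 0.7]
opening: 0.006
grip_force: 0.0
{'dx': -0.036, 'dy': 0.001, 'dz': 0.965, 'ax': 0.0, 'ay': -0.0004, 'az': -0.0001}
```

View pics/t3.png

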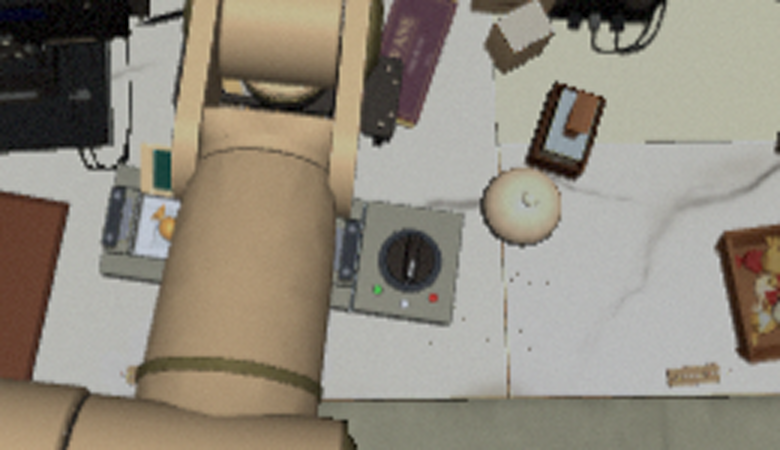

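Counter is clear of loose pralines, and the gripper is behind the open lid. Descending and pushing the lid over.

```bash

python3 -m crank '[{"dx":-0.06,"dy":0,"dz":0.5,"ax":0,"ay":0,"az":0},{"dx":-0.06,"dy":0,"dz":0.97,"ax":0,"ay":0,"az":0},{"dx":-0.06,"dy":0,"dz":0.97,"ax":0,"ay":0,"az":0}]'
python3 -m crank '[{"dx":0.2,"dy":0,"dz":0,"ax":0,"ay":0,"az":0},{"dx":0.4,"dy":0,"dz":0,"ax":0,"ay":0,"az":0},{"dx":0.6,"dy":0,"dz":0,"ax":0,"ay":0,"az":0},{"dx":0.8,"dy":0,"dz":0,"ax":0,"ay":0,"az":0},{"dx":1,"dy":0,"dz":0,"ax":0,"ay":0,"az":0}]'
python3 -m crank '[{"dx":0.1,"dy":0,"dz":0,"ax":0,"ay":0,"az":0},{"dx":0.1,"dy":0,"dz":-0.4,"ax":0,"ay":0,"az":0},{"dx":0.1,"dy":0,"dz":-0.9,"ax":0,"ay":0,"az":0},{"dx":0.1,"dy":0,"dz":-0.9,"ax":0,"ay":0,"az":0}]'
python3 - <<'E'
from h import *
C=cam('wrist');cv2.imwrite('pics/w9.png',C[0])
O=np.array([.5093,.1151,0]);ex=np.array([.9875,-.1577,0]);ey=np.array([.1577,.9875,0])
for y in (.033,.0,-.05): 
  u,v=proj(C,O+ex*-.01+ey*y+[0,0,.042])[0];print(u,v,C[0][int(v),int(u)])
E
```

```text
time_s: 25.8
tcp_pos: [0.6041, 0.0492, 0.0734]
tcp_rot: [-0.248, -3.125, -0.0]
contact_force: [0.0, -0.2, 0.8]
opening: 0.005
grip_force: 0.0
time_s: 26.42
tcp_pos: [0.5079, 0.0647, 0.0783]
tcp_rot: [0.249, 3.128, -0.0]
contact_force: [0.8, -0.8, -0.4]
opening: 0.007
grip_force: 0.1
time_s: 26.92
tcp_pos: [0.4997, 0.066, 0.1702]
tcp_rot: [0.248, 3.123, -0.0]
contact_force: [-0.0, -0.5, -0.3]
opening: 0.005
grip_force: 0.0
347.35103863927424 173.9433775589635 [ 85 137 129]
312.86510276991015 173.98143638619118 [100 113  60]
260.6081179703435 174.0391074194918 [100 115  53]
```

```bash
python3 - <<'E'
from h import *
go((.4782,-.0669,.11),yaw=1.413)
E
python3 -m crank '[{"dx":0,"dy":-0.5,"dz":0,"ax":0,"ay":0,"az":0},{"dx":0,"dy":-1,"dz":0,"ax":0,"ay":0,"az":0}]' 45 >/dev/null
python3 -m crank '[{"dx":0,"dy":-0.34,"dz":0.3,"ax":0,"ay":0,"az":0},{"dx":0,"dy":-0.34,"dz":0.5,"ax":0,"ay":0,"az":0},{"dx":0,"dy":-0.34,"dz":0.5,"ax":0,"ay":0,"az":0},{"dx":0,"dy":-0.34,"dz":0.5,"ax":0,"ay":0,"az":0}]'
python3 - <<'E'
from h import *
go((.4782,-.0669,.053),yaw=1.413)
C=cam('wrist');cv2.imwrite('pics/w10.png',C[0])
O=np.array([.5093,.1151,0]);ex=np.array([.9875,-.1577,0]);ey=np.array([.1577,.9875,0])
u,v=proj(C,O+ex*-.031+ey*-.06+[0,0,.041])[0];print('lid front edge should be',u,v)
g=cv2.cvtColor(C[0],cv2.COLOR_BGR2HSV);print([(int(y),g[int(y),int(u)].tolist()) for y in range(int(v)-20,int(v)+30,3)])
print('knob',proj(C,[.4782,-.0669,.074]))
E
```

```text
{'dx': -0.006, 'dy': -1.345, 'dz': 0.579, 'ax': 0.0, 'ay': 0.0008, 'az': -0.0002}
time_s: 27.72
tcp_pos: [0.4769, -0.0661, 0.1162]
tcp_rot: [0.249, 3.131, -0.0]
contact_force: [0.6, 0.1, 0.5]
opening: 0.451
grip_force: 0.0
{'dx': -0.014, 'dy': -0.006, 'dz': 0.632, 'ax': -0.0, 'ay': 0.0, 'az': -0.0001}
lid front edge should be 422.3798987668888 168.4135952858971
[(148, [45, 24, 126]), (151, [41, 23, 123]), (154, [40, 25, 124]), (157, [45, 22, 115]), (160, [66, 10, 132]), (163, [83, 15, 210]), (166, [40, 38, 203]), (169, [41, 36, 214]), (172, [84, 100, 89]), (175, [84, 155, 99]), (178, [84, 156, 100]), (181, [84, 152, 99]), (184, [84, 154, 98]), (187, [84, 157, 96]), (190, [84, 157, 96]), (193, [84, 148, 98]), (196, [85, 158, 97])]
knob [[259.80883244 220.64562544]]
```

View pics/w10.png

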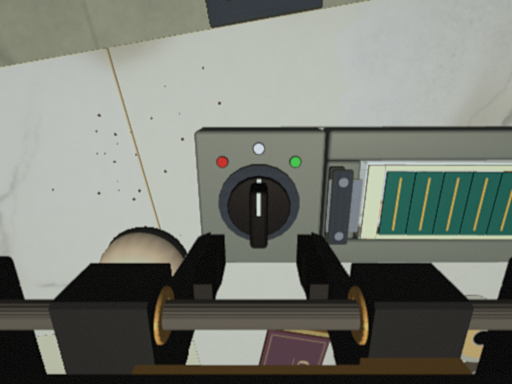

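The lid is shut (frame edge at row ~168 as expected), and the knob bar runs from (259,180) to (259,248).

```bash
python3 - <<'E'
from h import *
C=cam('wrist')
K=ray(C,(259,214),.074)[0];print(K, ray(C,(259,203),.048)[0]);go((K[0],K[1],.053),yaw=1.413)
E
```

```text
[ 0.47348822 -0.06665033  0.074     ] [ 0.47500971 -0.06702579  0.048     ]
{'dx': 0.035, 'dy': -0.011, 'dz': 0.634, 'ax': -0.0, 'ay': 0.0002, 'az': -0.0001}
```

```bash

python3 -m crank '[{"dx":0.025,"dy":0,"dz":0.3,"ax":0,"ay":0,"az":0},{"dx":0.025,"dy":-0.01,"dz":0.6,"ax":0,"ay":0,"az":0},{"dx":0.025,"dy":-0.01,"dz":0.62,"ax":0,"ay":0,"az":0},{"dx":0.025,"dy":-0.01,"dz":0.62,"ax":0,"ay":0,"az":0}]'
python3 -m crank '[{"dx":0,"dy":0,"dz":0,"ax":0,"ay":0,"az":0},{"dx":0,"dy":0,"dz":0,"ax":0,"ay":0,"az":0},{"dx":0,"dy":0,"dz":0,"ax":0,"ay":0,"az":0},{"dx":0,"dy":0,"dz":0,"ax":0,"ay":0,"az":0},{"dx":0,"dy":0,"dz":0,"ax":0,"ay":0,"az":0}]' 0 25
python3 -m crank '[{"dx":0,"dy":0,"dz":0,"ax":0,"ay":0,"az":-0.025},{"dx":0,"dy":0,"dz":0,"ax":0,"ay":0,"az":-0.05},{"dx":0,"dy":0,"dz":0,"ax":0,"ay":0,"az":-0.075},{"dx":0,"dy":0,"dz":0,"ax":0,"ay":0,"az":-0.1},{"dx":0,"dy":0,"dz":0,"ax":0,"ay":0,"az":-0.115}]'
python3 -m crank '[{"dx":0,"dy":0,"dz":0,"ax":0,"ay":0,"az":0},{"dx":0,"dy":0,"dz":0,"ax":0,"ay":0,"az":0}]'
python3 -m crank '[{"dx":0,"dy":0,"dz":0,"ax":0,"ay":0,"az":0},{"dx":0,"dy":0,"dz":0,"ax":0,"ay":0,"az":0},{"dx":0,"dy":0,"dz":0,"ax":0,"ay":0,"az":0}]' 45
python3 -m crank '[{"dx":0,"dy":0,"dz":-0.4,"ax":0,"ay":0,"az":0},{"dx":0,"dy":0,"dz":-1,"ax":0,"ay":0,"az":0},{"dx":0,"dy":0,"dz":-1,"ax":0,"ay":0,"az":0},{"dx":0,"dy":0,"dz":-1,"ax":0,"ay":0,"az":0}]'
```

```text
time_s: 28.32
tcp_pos: [0.4746, -0.0669, 0.0548]
tcp_rot: [0.249, 3.13, -0.001]
contact_force: [-0.8, 0.5, -0.7]
opening: 0.447
grip_force: 0.0
time_s: 28.95
tcp_pos: [0.4742, -0.0672, 0.0542]
tcp_rot: [0.249, 3.131, -0.001]
contact_force: [-1.4, -1.4, 6.0]
opening: 0.146
grip_force: 25.0
time_s: 29.58
tcp_pos: [0.4748, -0.07, 0.0542]
tcp_rot: [-0.88, 3.016, -0.009]
contact_force: [-2.8, -19.6, -0.0]
opening: 0.146
grip_force: 25.0
time_s: 29.82
tcp_pos: [0.4748, -0.07, 0.0542]
tcp_rot: [-0.874, 3.017, -0.009]
contact_force: [-3.8, -20.2, 1.5]
opening: 0.143
grip_force: 25.0
time_s: 30.2
tcp_pos: [0.4739, -0.0666, 0.0537]
tcp_rot: [0.874, -3.017, -0.001]
contact_force: [0.4, 0.3, 0.5]
opening: 0.442
grip_force: 0.0
time_s: 30.7
tcp_pos: [0.4736, -0.0666, 0.1531]
tcp_rot: [0.874, -3.017, -0.001]
contact_force: [0.5, -0.5, -1.1]
opening: 0.447
grip_force: 0.0
```

```bash
python3 - <<'E'
from h import *
C=cam('wrist');im=C[0];cv2.imwrite('pics/w11.png',im)
c=proj(C,[.4735,-.066,.06])[0];print(c)
x0,y0=int(c[0])-35,int(c[1])-35
g=im[y0:y0+70,x0:x0+70];m=(g.min(2)>120).astype(np.uint8)
for k in cv2.findContours(m,0,1)[0]:
    if cv2.contourArea(k)>3:
        r=cv2.minAreaRect(k); P=ray(C,cv2.boxPoints(r)+[x0,y0],.074);e=[P[1]-P[0],P[2]-P[1]];e=max(e,key=np.linalg.norm);print(r,np.degrees(np.arctan2(e[1],e[0]))%180)
def fx(n,f):
    c=get_calibration(n);Rc=np.array(c['R']);return (None,np.array(c['mtx']),Rc.T,-Rc.T@np.array(c['t']))
T,S=fx('top',0),fx('side',0)
for n,a,b in (('box2',(325,107),(360,173)),('small',(322,137),(345,198)),('tall',(312,75),(370,141)),('pumpkin',(323,190),(299,224)),('rollertop',(341,168),(330,211))):
    best=min(((np.linalg.norm(proj(S,ray(T,a,z))[0]-b),z) for z in np.arange(0,.3,.002)));print(n,ray(T,a,best[1])[0].round(3),best)
go((.60,-.235,.24),yaw=1.22)
E
```

```text
[261.41509064 195.57233708]
((30.0, 29.5), (2.0, 19.0), 0.0) 31.939795236557046
box2 [ 0.794 -0.182  0.136] (np.float64(1.0591714261677974), np.float64(0.136))
small [ 0.725 -0.182  0.066] (np.float64(2.399622123525584), np.float64(0.066))
tall [ 0.862 -0.136  0.204] (np.float64(2.396758032473851), np.float64(0.20400000000000001))
pumpkin [ 0.561 -0.183  0.04 ] (np.float64(2.471393336860673), np.float64(0.04))
rollertop [ 0.619 -0.231  0.086] (np.float64(1.8346808078396615), np.float64(0.08600000000000001))
{'dx': -0.169, 'dy': -2.099, 'dz': -0.879, 'ax': 0.0002, 'ay': -0.0003, 'az': 0.1455}
```

```bash

python3 -m crank '[{"dx":-0.05,"dy":-0.5,"dz":-0.4,"ax":0,"ay":0,"az":0},{"dx":-0.1,"dy":-1,"dz":-0.7,"ax":0,"ay":0,"az":0}]' >/dev/null
python3 -m crank '[{"dx":-0.05,"dy":-0.5,"dz":0,"ax":0,"ay":0,"az":0.02},{"dx":-0.07,"dy":-1,"dz":-0.18,"ax":0,"ay":0,"az":0.04},{"dx":-0.07,"dy":-1.0,"dz":-0.18,"ax":0,"ay":0,"az":0.07}]' >/dev/null
python3 -m crank '[{"dx":0.04,"dy":-0.08,"dz":0,"ax":0,"ay":0,"az":0.025},{"dx":0.04,"dy":-0.08,"dz":0,"ax":0,"ay":0,"az":0.05},{"dx":0.04,"dy":-0.08,"dz":0,"ax":0,"ay":0,"az":0.075},{"dx":0.04,"dy":-0.08,"dz":0,"ax":0,"ay":0,"az":0.075},{"dx":0.04,"dy":-0.08,"dz":0,"ax":0,"ay":0,"az":0.075}]'
python3 - <<'E'
from h import *
go((.60,-.235,.24),yaw=1.22)
C=cam('wrist');cv2.imwrite('pics/w12.png',C[0]);np.savez('w12.npz',K=C[1],R=C[2],o=C[3])
print(proj(C,[.619,-.231,.1]))
E
```

```text
time_s: 32.0
tcp_pos: [0.5922, -0.2353, 0.2407]
tcp_rot: [-0.537, -3.094, -0.001]
contact_force: [-1.1, 0.0, 1.2]
opening: 0.45
grip_force: 0.0
{'dx': -0.073, 'dy': 0.029, 'dz': 0.007, 'ax': 0.0001, 'ay': -0.0003, 'az': 0.0012}
[[273.14946892 202.36060489]]
```

View pics/w12.png

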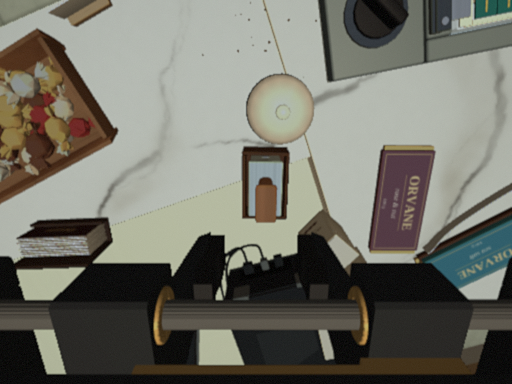

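The stand outline spans (242–289, 147–219) and the roller's head is centred near (266,200). They line up with the tool, and the roller is barely leaning.

```bash
python3 - <<'E'
from h import *
d=np.load('w12.npz');im=cv2.imread('pics/w12.png');C=(im,d['K'],d['R'],d['o'])
hsv=cv2.cvtColor(im,cv2.COLOR_BGR2HSV)
w=im[140:230,235:300];h=hsv[140:230,235:300]
m=cv2.inRange(h,(0,110,75),(20,255,255));k=max(cv2.findContours(m,0,1)[0],key=cv2.contourArea);r=cv2.minAreaRect(k);print('head',r,cv2.boundingRect(k))
dk=(cv2.cvtColor(im,cv2.COLOR_BGR2GRAY)[140:230,235:300]<70).astype(np.uint8)
k2=max(cv2.findContours(dk,0,1)[0],key=cv2.contourArea);r2=cv2.minAreaRect(k2);print('stand',r2)
b=cv2.boxPoints(r2)+[235,140];P=ray(C,b,.042);print('stand corners',P.round(4).tolist(),P.mean(0))
e=max([P[1]-P[0],P[2]-P[1]],key=np.linalg.norm);print('long dir',np.degrees(np.arctan2(e[1],e[0])),np.linalg.norm(e), np.linalg.norm(P[2]-P[1]),np.linalg.norm(P[1]-P[0]))
H=ray(C,np.array(r[0])+[235,140],.1)[0];print('head',H, ray(C,(266,200),.106)[0])
go((H[0],H[1],.16),yaw=1.22)
E
```

```text
head ((30.5, 62.5), (37.0, 21.0), 90.0) (20, 44, 22, 38)
stand ((30.5, 42.5), (71.0, 45.0), 90.0)
stand corners [[0.5627, -0.2464, 0.042], [0.5805, -0.1969, 0.042], [0.666, -0.2248, 0.042], [0.6468, -0.2783, 0.042]] [ 0.61401603 -0.23659072  0.042     ]
long dir -18.055802563726395 0.08993303166980168 0.08993303166980168 0.052631206299261726
head [ 0.61647857 -0.23848679  0.1       ] [ 0.61202258 -0.23648838  0.106     ]
{'dx': -0.24, 'dy': 0.051, 'dz': 0.81, 'ax': 0.0, 'ay': -0.0002, 'az': 0.0011}
```

```bash

python3 -m crank '[{"dx":-0.1,"dy":0.03,"dz":0.3,"ax":0,"ay":0,"az":0},{"dx":-0.21,"dy":0.06,"dz":0.8,"ax":0,"ay":0,"az":0},{"dx":-0.21,"dy":0.06,"dz":1,"ax":0,"ay":0,"az":0}]' 55 >/dev/null
python3 -m crank '[{"dx":0,"dy":0,"dz":0.3,"ax":0,"ay":0,"az":0},{"dx":0,"dy":0,"dz":0.6,"ax":0,"ay":0,"az":0},{"dx":0,"dy":0,"dz":0.81,"ax":0,"ay":0,"az":0},{"dx":0,"dy":0,"dz":0.81,"ax":0,"ay":0,"az":0}]'
python3 -m crank '[{"dx":0,"dy":0,"dz":0,"ax":0,"ay":0,"az":0},{"dx":0,"dy":0,"dz":0,"ax":0,"ay":0,"az":0},{"dx":0,"dy":0,"dz":0,"ax":0,"ay":0,"az":0},{"dx":0,"dy":0,"dz":0,"ax":0,"ay":0,"az":0},{"dx":0,"dy":0,"dz":0,"ax":0,"ay":0,"az":0}]' 0 45
python3 - <<'E'
from h import *
s=get_state();print(s['tcp_pos'],s['tcp_rot'],s['contact_force'],s['torque'])
E
```

```text
time_s: 32.92
tcp_pos: [0.6134, -0.2364, 0.0591]
tcp_rot: [-0.539, -3.092, -0.002]
contact_force: [0.1, -0.4, 0.3]
opening: 0.554
grip_force: 0.0
time_s: 33.55
tcp_pos: [0.6144, -0.237, 0.0615]
tcp_rot: [0.541, 3.093, -0.001]
contact_force: [-1.1, 0.6, 4.8]
opening: 0.233
grip_force: 45.0
[ 0.61435723 -0.23698676  0.06148616] [ 5.41321036e-01  3.09328700e+00 -7.31191947e-04] [-1.05774773  0.60574483  4.82956133] [ 0.10362367 -0.02324474 -0.00143973]
```

```bash

python3 -m crank '[{"dx":0,"dy":0,"dz":-0.3,"ax":0,"ay":0,"az":0},{"dx":0,"dy":0,"dz":-0.7,"ax":0,"ay":0,"az":0},{"dx":0,"dy":0,"dz":-1,"ax":0,"ay":0,"az":0},{"dx":0,"dy":0,"dz":-1,"ax":0,"ay":0,"az":0},{"dx":0,"dy":0,"dz":-1,"ax":0,"ay":0,"az":0}]'
python3 - <<'E'
from h import *
print(get_state()['torque'])
W=cam('wrist');S=cam('side')
u,v=proj(S,[.6144,-.237,.13])[0];u,v=int(u),int(v);print(u,v,proj(S,[.6144,-.237,.104]),proj(S,[.6144,-.237,.2]))
a=cv2.resize(W[0][150:330,160:360],(400,360),interpolation=cv2.INTER_CUBIC)
b=cv2.resize(S[0][max(v-45,0):v+45,u-50:u+50],(400,360),interpolation=cv2.INTER_CUBIC)
cv2.imwrite('pics/w13.png',np.hstack([a,b]))
E
```

```text
time_s: 34.17
tcp_pos: [0.6133, -0.2364, 0.1585]
tcp_rot: [-0.541, -3.091, -0.002]
contact_force: [0.1, 0.1, -3.9]
opening: 0.234
grip_force: 45.0
[0.02605065 0.02450552 0.00960477]
329 200 [[328.9052853  208.03204328]] [[331.34883097 178.93013124]]
```

View pics/w13.png

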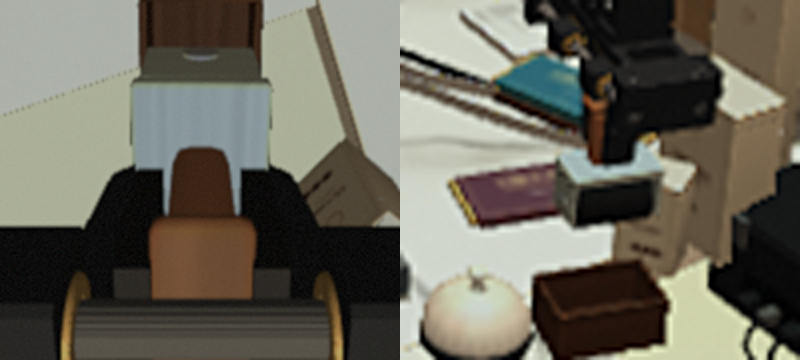

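The roller hangs straight and level below the fingers, frame square to the tool. Now over to the pack's right end.

```bash

python3 -m crank '[{"dx":0,"dy":0,"dz":-0.1,"ax":0,"ay":0,"az":-0.015},{"dx":0,"dy":0,"dz":-0.15,"ax":0,"ay":0,"az":-0.029},{"dx":0,"dy":0,"dz":-0.15,"ax":0,"ay":0,"az":-0.029}]'
python3 - <<'E'
from h import *
go((.497,.0381,.17),yaw=1.413)
E
```

```text
time_s: 34.65
tcp_pos: [0.6139, -0.2368, 0.1748]
tcp_rot: [-0.259, -3.13, -0.001]
contact_force: [-0.5, 1.0, -3.9]
opening: 0.238
grip_force: 45.0
{'dx': 1.605, 'dy': 2.519, 'dz': 0.051, 'ax': 0.0001, 'ay': -0.0002, 'az': -0.0012}
```

```bash

python3 -m crank '[{"dx":0.35,"dy":0.5,"dz":0,"ax":0,"ay":0,"az":-0.001},{"dx":0.7,"dy":1,"dz":0,"ax":0,"ay":0,"az":-0.001}]' >/dev/null
python3 -m crank '[{"dx":0.35,"dy":0.5,"dz":0,"ax":0,"ay":0,"az":0},{"dx":0.7,"dy":1,"dz":0,"ax":0,"ay":0,"az":0}]' >/dev/null
python3 -m crank '[{"dx":0.2,"dy":0.5,"dz":0,"ax":0,"ay":0,"az":0},{"dx":0.2,"dy":0.52,"dz":0.2,"ax":0,"ay":0,"az":0},{"dx":0.2,"dy":0.52,"dz":0.4,"ax":0,"ay":0,"az":0},{"dx":0.2,"dy":0.52,"dz":0.5,"ax":0,"ay":0,"az":0},{"dx":0.2,"dy":0.52,"dz":0.5,"ax":0,"ay":0,"az":0}]'
python3 - <<'E'
from h import *
C=cam('wrist');cv2.imwrite('pics/w14.png',C[0]);np.savez('w14.npz',K=C[1],R=C[2],o=C[3])
O=np.array([.5093,.1151,0]);ex=np.array([.9875,-.1577,0]);ey=np.array([.1577,.9875,0])
# teal panel extents: visible ones
hsv=cv2.cvtColor(C[0],cv2.COLOR_BGR2HSV);m=cv2.inRange(hsv,(78,90,60),(95,255,255))
k=max(cv2.findContours(m,0,1)[0],key=cv2.contourArea);b=cv2.boundingRect(k);print(b)
col=b[0]+b[2]-25;vs=np.where(m[:,col])[0];print(col,vs.min(),vs.max());P=ray(C,[(col,vs.min()),(col,vs.max()),(b[0]+b[2],vs.mean())],.044)-O;print((P@ex).round(4),(P@ey).round(4))
go((.497,.0381,.1),yaw=1.413)
E
```

```text
time_s: 35.78
tcp_pos: [0.4961, 0.0374, 0.1252]
tcp_rot: [-0.25, -3.13, -0.0]
contact_force: [0.9, 0.3, -2.8]
opening: 0.24
grip_force: 45.0
(278, 166, 193, 61)
446 167 226
[-0.028   0.0227 -0.007 ] [0.0671 0.0769 0.0914]
{'dx': -0.004, 'dy': 0.008, 'dz': 0.258, 'ax': -0.0, 'ay': -0.0, 'az': -0.0002}
```

```bash

python3 -m crank '[{"dx":0.015,"dy":0.02,"dz":0.12,"ax":0,"ay":0,"az":0},{"dx":0.015,"dy":0.02,"dz":0.2,"ax":0,"ay":0,"az":0},{"dx":0.015,"dy":0.02,"dz":0.23,"ax":0,"ay":0,"az":0},{"dx":0.015,"dy":0.02,"dz":0.23,"ax":0,"ay":0,"az":0}]'
python3 -m crank '[{"dx":0,"dy":0,"dz":0.01,"ax":0,"ay":0,"az":0},{"dx":0,"dy":0,"dz":0.02,"ax":0,"ay":0,"az":0},{"dx":0,"dy":0,"dz":0.02,"ax":0,"ay":0,"az":0}]'
python3 -m crank '[{"dx":0,"dy":0,"dz":0.01,"ax":0,"ay":0,"az":0},{"dx":0,"dy":0,"dz":0.015,"ax":0,"ay":0,"az":0},{"dx":0,"dy":0,"dz":0.015,"ax":0,"ay":0,"az":0}]'
```

```text
time_s: 36.33
tcp_pos: [0.4952, 0.0397, 0.1026]
tcp_rot: [-0.248, -3.131, -0.0]
contact_force: [0.5, -0.6, -3.7]
opening: 0.238
grip_force: 45.0
time_s: 36.7
tcp_pos: [0.4955, 0.0397, 0.1011]
tcp_rot: [0.248, 3.131, -0.0]
contact_force: [0.1, 0.6, 0.9]
opening: 0.234
grip_force: 45.0
time_s: 37.08
tcp_pos: [0.4953, 0.0397, 0.0993]
tcp_rot: [0.248, 3.131, -0.0]
contact_force: [0.9, 0.3, 0.9]
opening: 0.237
grip_force: 45.0
```

```bash

python3 -m crank '[{"dx":0,"dy":0,"dz":0.005,"ax":0,"ay":0,"az":0},{"dx":0,"dy":0,"dz":0.01,"ax":0,"ay":0,"az":0},{"dx":0,"dy":0,"dz":0.01,"ax":0,"ay":0,"az":0}]'
python3 -m crank '[{"dx":0,"dy":0,"dz":0.005,"ax":0,"ay":0,"az":0},{"dx":0,"dy":0,"dz":0.005,"ax":0,"ay":0,"az":0},{"dx":0,"dy":0,"dz":0.005,"ax":0,"ay":0,"az":0}]'
```

```text
time_s: 37.45
tcp_pos: [0.4953, 0.0397, 0.0983]
tcp_rot: [0.248, 3.132, -0.0]
contact_force: [-0.1, -0.1, 1.7]
opening: 0.239
grip_force: 45.0
time_s: 37.83
tcp_pos: [0.4955, 0.0397, 0.0982]
tcp_rot: [0.248, 3.131, -0.0]
contact_force: [-0.8, 0.5, 6.7]
opening: 0.235
grip_force: 45.0
```

```bash

python3 -m crank '[{"dx":0,"dy":0,"dz":0.005,"ax":0,"ay":0,"az":0},{"dx":0,"dy":0,"dz":0.007,"ax":0,"ay":0,"az":0},{"dx":0,"dy":0,"dz":0.007,"ax":0,"ay":0,"az":0}]'
python3 -m crank '[{"dx":0,"dy":0.08,"dz":0,"ax":0,"ay":0,"az":0},{"dx":0,"dy":0.16,"dz":0,"ax":0,"ay":0,"az":0},{"dx":0,"dy":0.24,"dz":0,"ax":0,"ay":0,"az":0}]'
```

```text
time_s: 38.2
tcp_pos: [0.4957, 0.0397, 0.098]
tcp_rot: [0.248, 3.13, -0.0]
contact_force: [-1.6, 0.6, 10.7]
opening: 0.236
grip_force: 45.0
time_s: 38.58
tcp_pos: [0.4997, 0.0635, 0.0981]
tcp_rot: [0.248, 3.129, -0.001]
contact_force: [-1.2, -1.6, 13.0]
opening: 0.238
grip_force: 45.1
```

```bash

python3 -m crank '[{"dx":0,"dy":0.1,"dz":0,"ax":0,"ay":0,"az":0},{"dx":0,"dy":0.2,"dz":0,"ax":0,"ay":0,"az":0},{"dx":0,"dy":0.3,"dz":0,"ax":0,"ay":0,"az":0},{"dx":0,"dy":0.4,"dz":0,"ax":0,"ay":0,"az":0}]'
python3 -m crank '[{"dx":0,"dy":0.1,"dz":0,"ax":0,"ay":0,"az":0},{"dx":0,"dy":0.2,"dz":0,"ax":0,"ay":0,"az":0},{"dx":0,"dy":0.3,"dz":0,"ax":0,"ay":0,"az":0},{"dx":0,"dy":0.4,"dz":0,"ax":0,"ay":0,"az":0}]'
python3 -m crank '[{"dx":0,"dy":0.1,"dz":0,"ax":0,"ay":0,"az":0},{"dx":0,"dy":0.2,"dz":0,"ax":0,"ay":0,"az":0},{"dx":0,"dy":0.3,"dz":0,"ax":0,"ay":0,"az":0},{"dx":0,"dy":0.3,"dz":0,"ax":0,"ay":0,"az":0}]'
python3 - <<'E'
from h import *
O=np.array([.5093,.1151,0]);ex=np.array([.9875,-.1577,0]);ey=np.array([.1577,.9875,0])
p=get_state()['tcp_pos']-O;print(p@ex,p@ey)
E
```

```text
time_s: 39.08
tcp_pos: [0.5062, 0.1031, 0.0982]
tcp_rot: [0.248, 3.129, -0.0]
contact_force: [-1.1, -0.6, 11.8]
opening: 0.234
grip_force: 45.0
time_s: 39.58
tcp_pos: [0.5125, 0.1426, 0.0982]
tcp_rot: [0.248, 3.129, -0.0]
contact_force: [0.8, -1.1, 10.7]
opening: 0.237
grip_force: 45.0
time_s: 40.08
tcp_pos: [0.5174, 0.1725, 0.0982]
tcp_rot: [0.246, 3.129, 0.0]
contact_force: [-0.5, -1.2, 10.3]
opening: 0.234
grip_force: 45.0
-0.0010888258915132533 0.05792040463168846
```

```bash

python3 -m crank '[{"dx":0,"dy":0.08,"dz":0.003,"ax":0,"ay":0,"az":0},{"dx":0,"dy":0.15,"dz":0.004,"ax":0,"ay":0,"az":0},{"dx":0,"dy":0.2,"dz":0.004,"ax":0,"ay":0,"az":0},{"dx":0,"dy":0.2,"dz":0.004,"ax":0,"ay":0,"az":0}]'
python3 -m crank '[{"dx":0,"dy":-0.1,"dz":0.002,"ax":0,"ay":0,"az":0},{"dx":0,"dy":-0.2,"dz":0.003,"ax":0,"ay":0,"az":0},{"dx":0,"dy":-0.3,"dz":0.003,"ax":0,"ay":0,"az":0},{"dx":0,"dy":-0.4,"dz":0.003,"ax":0,"ay":0,"az":0}]'
python3 -m crank '[{"dx":0,"dy":-0.12,"dz":0,"ax":0,"ay":0,"az":0},{"dx":0,"dy":-0.25,"dz":0,"ax":0,"ay":0,"az":0},{"dx":0,"dy":-0.4,"dz":0,"ax":0,"ay":0,"az":0},{"dx":0,"dy":-0.5,"dz":0,"ax":0,"ay":0,"az":0}]'
python3 -m crank '[{"dx":0,"dy":-0.12,"dz":0,"ax":0,"ay":0,"az":0},{"dx":0,"dy":-0.25,"dz":0,"ax":0,"ay":0,"az":0},{"dx":0,"dy":-0.4,"dz":0,"ax":0,"ay":0,"az":0},{"dx":0,"dy":-0.4,"dz":0,"ax":0,"ay":0,"az":0}]'
python3 - <<'E'
from h import *
O=np.array([.5093,.1151,0]);ex=np.array([.9875,-.1577,0]);ey=np.array([.1577,.9875,0])
p=get_state()['tcp_pos']-O;print(p@ex,p@ey)
E
```

```text
time_s: 40.58
tcp_pos: [0.5207, 0.1923, 0.098]
tcp_rot: [0.247, 3.128, 0.002]
contact_force: [0.3, 1.0, 12.0]
opening: 0.239
grip_force: 45.0
time_s: 41.08
tcp_pos: [0.5144, 0.1523, 0.0981]
tcp_rot: [0.247, 3.127, 0.002]
contact_force: [-1.0, 0.9, 15.3]
opening: 0.24
grip_force: 45.0
time_s: 41.58
tcp_pos: [0.5063, 0.1026, 0.0981]
tcp_rot: [0.248, 3.128, 0.001]
contact_force: [-1.9, 2.2, 16.7]
opening: 0.233
grip_force: 45.0
time_s: 42.08
tcp_pos: [0.4999, 0.0626, 0.098]
tcp_rot: [0.249, 3.128, -0.001]
contact_force: [-1.9, 0.3, 15.9]
opening: 0.239
grip_force: 45.0
-0.0010058502382004628 -0.05337122672578775
```

```bash

python3 -m crank '[{"dx":0,"dy":-0.1,"dz":0,"ax":0,"ay":0,"az":0},{"dx":0,"dy":-0.2,"dz":0,"ax":0,"ay":0,"az":0},{"dx":0,"dy":-0.24,"dz":0,"ax":0,"ay":0,"az":0},{"dx":0,"dy":-0.24,"dz":0,"ax":0,"ay":0,"az":0}]'
python3 -m crank '[{"dx":0,"dy":0.1,"dz":0,"ax":0,"ay":0,"az":0},{"dx":0,"dy":0.2,"dz":0,"ax":0,"ay":0,"az":0},{"dx":0,"dy":0.3,"dz":0,"ax":0,"ay":0,"az":0},{"dx":0,"dy":0.4,"dz":0,"ax":0,"ay":0,"az":0},{"dx":0,"dy":0.5,"dz":0,"ax":0,"ay":0,"az":0}]'
python3 -m crank '[{"dx":0,"dy":0.12,"dz":0,"ax":0,"ay":0,"az":0},{"dx":0,"dy":0.25,"dz":0,"ax":0,"ay":0,"az":0},{"dx":0,"dy":0.4,"dz":0,"ax":0,"ay":0,"az":0},{"dx":0,"dy":0.5,"dz":0,"ax":0,"ay":0,"az":0},{"dx":0,"dy":0.5,"dz":0,"ax":0,"ay":0,"az":0}]'
python3 -m crank '[{"dx":0,"dy":0.12,"dz":0,"ax":0,"ay":0,"az":0},{"dx":0,"dy":0.25,"dz":0,"ax":0,"ay":0,"az":0},{"dx":0,"dy":0.4,"dz":0,"ax":0,"ay":0,"az":0},{"dx":0,"dy":0.53,"dz":0,"ax":0,"ay":0,"az":0},{"dx":0,"dy":0.53,"dz":0,"ax":0,"ay":0,"az":0}]'
python3 -m crank '[{"dx":0,"dy":0,"dz":0,"ax":0,"ay":0,"az":0},{"dx":0,"dy":0,"dz":-0.3,"ax":0,"ay":0,"az":0},{"dx":0,"dy":0,"dz":-0.7,"ax":0,"ay":0,"az":0},{"dx":0,"dy":0,"dz":-0.7,"ax":0,"ay":0,"az":0}]'
python3 - <<'E'
from h import *
go((.6144,-.237,.172),yaw=1.413);print(get_state()['torque'])
C=cam('wrist');cv2.imwrite('pics/w15.png',C[0])
hsv=cv2.cvtColor(C[0],cv2.COLOR_BGR2HSV);m=cv2.inRange(hsv,(78,90,60),(95,255,255))
k=max(cv2.findContours(m,0,1)[0],key=cv2.contourArea);print(cv2.boundingRect(k))
a=cv2.imread('pics/w10.png')
print('before(w10) row mean', a[215,385:500:4].tolist()[::4])
O=np.array([.5093,.1151,0]);ex=np.array([.9875,-.1577,0]);ey=np.array([.1577,.9875,0])
for y in np.arange(-.088,.0881,.011):
  u,v=proj(C,O+ex*-.018+ey*(y+.002)+[0,0,.041])[0]; print(round(y,3),C[0][int(v),int(u)] if 0<=u<512 else '',end=' ')
E
```

```text
time_s: 42.58
tcp_pos: [0.4961, 0.0393, 0.0978]
tcp_rot: [0.248, 3.129, -0.001]
contact_force: [-2.2, -0.3, 16.1]
opening: 0.234
grip_force: 45.0
time_s: 43.2
tcp_pos: [0.5042, 0.0893, 0.0981]
tcp_rot: [0.247, 3.128, -0.0]
contact_force: [-2.0, -1.4, 15.8]
opening: 0.239
grip_force: 45.0
time_s: 43.82
tcp_pos: [0.5124, 0.1393, 0.0981]
tcp_rot: [0.246, 3.127, 0.001]
contact_force: [-1.3, 1.4, 15.9]
opening: 0.235
grip_force: 45.0
time_s: 44.45
tcp_pos: [0.5208, 0.1918, 0.0979]
tcp_rot: [0.246, 3.127, 0.002]
contact_force: [0.7, 0.6, 13.2]
opening: 0.237
grip_force: 45.0
time_s: 44.95
tcp_pos: [0.52, 0.191, 0.1679]
tcp_rot: [0.247, 3.128, 0.001]
contact_force: [0.1, 1.0, -4.8]
opening: 0.237
grip_force: 45.0
{'dx': -1.605, 'dy': -4.078, 'dz': -0.04, 'ax': 0.0002, 'ay': 0.0006, 'az': -0.0}
[-0.00622099  0.03434588  0.0288954 ]
(86, 156, 163, 52)
before(w10) row mean [[89, 99, 41], [86, 97, 37], [84, 95, 36], [84, 97, 36], [74, 142, 160], [82, 93, 34], [83, 94, 35], [80, 91, 32]]
-0.088 [ 92 105  46] -0.077 [ 86 143 140] -0.066 [ 90 104  40] -0.055 [ 99 123  81] -0.044 [105 118  60] -0.033 [101 132 109] -0.022 [112 125  61] -0.011 [ 97 141 127] -0.0 [108 120  60] 0.011 [107 131  77] 0.022 [102 117  57] 0.033 [112 140 101] 0.044 [113 130  59] 0.055 [113 150 124] 0.066 [112 129  63] 0.077 [111 162 139] 0.088 [220 234 230]
```

```bash

python3 -m crank '[{"dx":-0.15,"dy":-0.5,"dz":0,"ax":0,"ay":0,"az":0},{"dx":-0.3,"dy":-1,"dz":0,"ax":0,"ay":0,"az":0}]' >/dev/null
python3 -m crank '[{"dx":-0.2,"dy":-0.5,"dz":0,"ax":0,"ay":0,"az":0},{"dx":-0.4,"dy":-1,"dz":0,"ax":0,"ay":0,"az":0}]' >/dev/null
python3 -m crank '[{"dx":-0.2,"dy":-0.5,"dz":0,"ax":0,"ay":0,"az":0},{"dx":-0.4,"dy":-1,"dz":0,"ax":0,"ay":0,"az":0}]' >/dev/null
python3 -m crank '[{"dx":-0.2,"dy":-0.5,"dz":0,"ax":0,"ay":0,"az":0},{"dx":-0.5,"dy":-1,"dz":0,"ax":0,"ay":0,"az":0},{"dx":-0.5,"dy":-1,"dz":0,"ax":0,"ay":0,"az":0}]' >/dev/null
python3 -m crank '[{"dx":0,"dy":-0.08,"dz":0,"ax":0,"ay":0,"az":0.015},{"dx":0,"dy":-0.08,"dz":0,"ax":0,"ay":0,"az":0.029},{"dx":0,"dy":-0.08,"dz":0,"ax":0,"ay":0,"az":0.029},{"dx":0,"dy":-0.08,"dz":0,"ax":0,"ay":0,"az":0.029}]'
python3 - <<'E'
from h import *
go((.6144,-.237,.063),yaw=1.228)
E
```

```text
time_s: 46.62
tcp_pos: [0.6128, -0.2366, 0.1653]
tcp_rot: [-0.528, -3.095, -0.001]
contact_force: [0.5, 0.5, -3.6]
opening: 0.238
grip_force: 45.0
{'dx': -0.018, 'dy': 0.001, 'dz': 1.023, 'ax': 0.0001, 'ay': -0.0003, 'az': 0.0008}
```

```bash

python3 -m crank '[{"dx":-0.015,"dy":0,"dz":0.3,"ax":0,"ay":0,"az":0},{"dx":-0.015,"dy":0,"dz":0.5,"ax":0,"ay":0,"az":0},{"dx":-0.015,"dy":0,"dz":0.6,"ax":0,"ay":0,"az":0},{"dx":-0.015,"dy":0,"dz":0.7,"ax":0,"ay":0,"az":0}]'
python3 -m crank '[{"dx":0,"dy":0,"dz":0.1,"ax":0,"ay":0,"az":0},{"dx":0,"dy":0,"dz":0.2,"ax":0,"ay":0,"az":0},{"dx":0,"dy":0,"dz":0.3,"ax":0,"ay":0,"az":0},{"dx":0,"dy":0,"dz":0.31,"ax":0,"ay":0,"az":0}]'
```

```text
time_s: 47.12
tcp_pos: [0.6147, -0.2377, 0.0963]
tcp_rot: [0.531, 3.096, -0.0]
contact_force: [0.2, -0.1, -4.6]
opening: 0.236
grip_force: 45.0
time_s: 47.62
tcp_pos: [0.6142, -0.2376, 0.0644]
tcp_rot: [-0.532, -3.095, -0.001]
contact_force: [0.8, 0.3, -3.8]
opening: 0.235
grip_force: 45.0
```

```bash

python3 -m crank '[{"dx":0,"dy":0,"dz":0.015,"ax":0,"ay":0,"az":0},{"dx":0,"dy":0,"dz":0.025,"ax":0,"ay":0,"az":0},{"dx":0,"dy":0,"dz":0.025,"ax":0,"ay":0,"az":0}]'
python3 -m crank '[{"dx":0,"dy":0,"dz":0,"ax":0,"ay":0,"az":0},{"dx":0,"dy":0,"dz":0,"ax":0,"ay":0,"az":0},{"dx":0,"dy":0,"dz":0,"ax":0,"ay":0,"az":0}]' 55
python3 -m crank '[{"dx":0,"dy":0,"dz":-0.3,"ax":0,"ay":0,"az":0},{"dx":0,"dy":0,"dz":-0.9,"ax":0,"ay":0,"az":0},{"dx":0,"dy":0,"dz":-1,"ax":0,"ay":0,"az":0}]'  >/dev/null
python3 -m crank '[{"dx":0.16,"dy":0,"dz":-0.5,"ax":0,"ay":0,"az":0},{"dx":0.22,"dy":0,"dz":-0.8,"ax":0,"ay":0,"az":0},{"dx":0.22,"dy":0,"dz":-0.8,"ax":0,"ay":0,"az":0},{"dx":0.22,"dy":0,"dz":-0.8,"ax":0,"ay":0,"az":0}]'
python3 - <<'E'
from h import *
C=cam('wrist');im=C[0];cv2.imwrite('pics/w16.png',im);hsv=cv2.cvtColor(im,cv2.COLOR_BGR2HSV)
c=proj(C,[.614,-.2366,.07])[0].astype(int);x0,y0=c[0]-35,c[1]-55;print(c)
m=cv2.inRange(hsv[y0:y0+110,x0:x0+70],(0,110,75),(20,255,255));k=max(cv2.findContours(m,0,1)[0],key=cv2.contourArea);r=cv2.minAreaRect(k);print(r)
b=cv2.boundingRect(k);print(b,ray(C,np.array(r[0])+[x0,y0],.1)[0])
go((.474,-.0665,.12),yaw=1.413+.71)
E
```

```text
time_s: 48.0
tcp_pos: [0.6146, -0.2378, 0.063]
tcp_rot: [0.532, 3.096, -0.0]
contact_force: [-0.6, 0.3, -3.7]
opening: 0.233
grip_force: 45.0
time_s: 48.38
tcp_pos: [0.6147, -0.2379, 0.0632]
tcp_rot: [0.532, 3.096, -0.0]
contact_force: [-0.5, -0.2, 0.4]
opening: 0.541
grip_force: 0.0
time_s: 49.25
tcp_pos: [0.5935, -0.2303, 0.241]
tcp_rot: [-0.532, -3.094, -0.002]
contact_force: [-0.7, -0.6, -0.4]
opening: 0.551
grip_force: 0.0
[261 191]
((46.5, 67.5), (37.0, 23.0), 90.0)
(35, 49, 24, 38) [ 0.62127311 -0.22688356  0.1       ]
{'dx': 1.669, 'dy': 1.144, 'dz': 1.214, 'ax': 0.0003, 'ay': -0.0004, 'az': -0.142}
```

```bash

python3 -m crank '[{"dx":0.4,"dy":0.3,"dz":0.1,"ax":0,"ay":0,"az":0},{"dx":0.84,"dy":0.57,"dz":0.3,"ax":0,"ay":0,"az":0}]' 45 >/dev/null
python3 -m crank '[{"dx":0.4,"dy":0.3,"dz":0.1,"ax":0,"ay":0,"az":-0.02},{"dx":0.83,"dy":0.57,"dz":0.4,"ax":0,"ay":0,"az":-0.045},{"dx":0.83,"dy":0.57,"dz":0.5,"ax":0,"ay":0,"az":-0.07},{"dx":0.83,"dy":0.57,"dz":0.5,"ax":0,"ay":0,"az":-0.095},{"dx":0.83,"dy":0.57,"dz":0.5,"ax":0,"ay":0,"az":-0.12}]' >/dev/null
python3 -m crank '[{"dx":0,"dy":0,"dz":0.3,"ax":0,"ay":0,"az":-0.022},{"dx":0,"dy":0,"dz":0.3,"ax":0,"ay":0,"az":-0.022},{"dx":0,"dy":0,"dz":0.3,"ax":0,"ay":0,"az":-0.022}]'
python3 - <<'E'
from h import *
go((.474,-.0665,.054),yaw=1.413+.70)
C=cam('wrist');im=C[0];cv2.imwrite('pics/w17.png',im);print(proj(C,[.474,-.066,.074]))
c=proj(C,[.474,-.066,.074])[0];x0,y0=int(c[0])-35,int(c[1])-45
g=im[y0:y0+80,x0:x0+70];m=(g.min(2)>120).astype(np.uint8)
for k in cv2.findContours(m,0,1)[0]:
    if cv2.contourArea(k)>3:
        r=cv2.minAreaRect(k); P=ray(C,cv2.boxPoints(r)+[x0,y0],.074);print(r,P.mean(0))
E
```

```text
time_s: 50.55
tcp_pos: [0.4745, -0.0673, 0.133]
tcp_rot: [0.852, -3.023, -0.0]
contact_force: [-0.4, -0.6, 0.3]
opening: 0.453
grip_force: 0.0
{'dx': -0.0, 'dy': 0.009, 'dz': 0.79, 'ax': 0.0001, 'ay': -0.0001, 'az': 0.0011}
[[262.72662732 210.27217773]]
((29.5, 32.5), (21.0, 3.0), 90.0) [ 0.46789415 -0.07511524  0.074     ]
((30.5, 11.0), (2.0, 3.0), 90.0) [ 0.45349683 -0.08299746  0.074     ]
```

```bash
python3 - <<'E'
from h import *
go((.479,-.068,.054),yaw=1.413+.70);print(get_state()['qpos'])
E
```

```text
{'dx': -0.033, 'dy': -0.028, 'dz': 0.793, 'ax': -0.0001, 'ay': 0.0, 'az': 0.0012}
[-3.88504867e-01  3.71942328e-01  1.65535139e+00 -1.24496722e-06
  1.11382895e+00 -2.50909304e+00]
```

```bash

python3 -m crank '[{"dx":-0.033,"dy":-0.028,"dz":0.3,"ax":0,"ay":0,"az":0},{"dx":-0.033,"dy":-0.028,"dz":0.6,"ax":0,"ay":0,"az":0},{"dx":-0.033,"dy":-0.028,"dz":0.79,"ax":0,"ay":0,"az":0},{"dx":-0.033,"dy":-0.028,"dz":0.79,"ax":0,"ay":0,"az":0}]'
python3 -m crank '[{"dx":0,"dy":0,"dz":0,"ax":0,"ay":0,"az":0},{"dx":0,"dy":0,"dz":0,"ax":0,"ay":0,"az":0},{"dx":0,"dy":0,"dz":0,"ax":0,"ay":0,"az":0},{"dx":0,"dy":0,"dz":0,"ax":0,"ay":0,"az":0},{"dx":0,"dy":0,"dz":0,"ax":0,"ay":0,"az":0}]' 0 25
python3 -m crank '[{"dx":0,"dy":0,"dz":0,"ax":0,"ay":0,"az":0.025},{"dx":0,"dy":0,"dz":0,"ax":0,"ay":0,"az":0.05},{"dx":0,"dy":0,"dz":0,"ax":0,"ay":0,"az":0.075},{"dx":0,"dy":0,"dz":0,"ax":0,"ay":0,"az":0.1},{"dx":0,"dy":0,"dz":0,"ax":0,"ay":0,"az":0.125}]'
python3 -m crank '[{"dx":0,"dy":0,"dz":0,"ax":0,"ay":0,"az":0.025},{"dx":0,"dy":0,"dz":0,"ax":0,"ay":0,"az":0.05},{"dx":0,"dy":0,"dz":0,"ax":0,"ay":0,"az":0.075},{"dx":0,"dy":0,"dz":0,"ax":0,"ay":0,"az":0.1},{"dx":0,"dy":0,"dz":0,"ax":0,"ay":0,"az":0.1}]'
python3 -m crank '[{"dx":0,"dy":0,"dz":0,"ax":0,"ay":0,"az":0},{"dx":0,"dy":0,"dz":0,"ax":0,"ay":0,"az":0},{"dx":0,"dy":0,"dz":0,"ax":0,"ay":0,"az":0}]' 45
python3 -m crank '[{"dx":0,"dy":0,"dz":-0.4,"ax":0,"ay":0,"az":0},{"dx":0,"dy":0,"dz":-1,"ax":0,"ay":0,"az":0},{"dx":0,"dy":0,"dz":-1,"ax":0,"ay":0,"az":0},{"dx":0,"dy":0,"dz":-1,"ax":0,"ay":0,"az":0}]'
python3 - <<'E'
from h import *
C=cam('wrist');im=C[0];cv2.imwrite('pics/w18.png',im)
c=proj(C,[.479,-.068,.074])[0];x0,y0=int(c[0])-35,int(c[1])-45
g=im[y0:y0+80,x0:x0+70];m=(g.min(2)>120).astype(np.uint8)
for k in cv2.findContours(m,0,1)[0]:
    if cv2.contourArea(k)>3:
        r=cv2.minAreaRect(k); P=ray(C,cv2.boxPoints(r)+[x0,y0],.074);d=P.mean(0)-[.479,-.068,.074];print(r,np.degrees(np.arctan2(d[1],d[0]))%180, P.mean(0))
hsv=cv2.cvtColor(im,cv2.COLOR_BGR2HSV);m=cv2.inRange(hsv,(78,90,60),(95,255,255))
k=max(cv2.findContours(m,0,1)[0],key=cv2.contourArea);print(cv2.minAreaRect(k))
O=np.array([.5093,.1151,0]);ex=np.array([.9875,-.1577,0]);ey=np.array([.1577,.9875,0])
b=cv2.boxPoints(cv2.minAreaRect(k))
for z in (.041,.059): 
    P=ray(C,b,z)-O;print(z,(P@ex).round(3),(P@ey).round(3))
E
```

```text
time_s: 51.1
tcp_pos: [0.4785, -0.0678, 0.0536]
tcp_rot: [0.854, -3.022, -0.001]
contact_force: [-0.1, -0.3, -0.2]
opening: 0.447
grip_force: 0.0
time_s: 51.72
tcp_pos: [0.4789, -0.0679, 0.0544]
tcp_rot: [-0.856, 3.022, -0.001]
contact_force: [-1.4, 0.5, 6.2]
opening: 0.145
grip_force: 25.0
time_s: 52.35
tcp_pos: [0.479, -0.068, 0.0545]
tcp_rot: [0.372, 3.118, -0.001]
contact_force: [1.4, -0.7, 3.5]
opening: 0.152
grip_force: 25.0
time_s: 52.98
tcp_pos: [0.479, -0.0682, 0.0544]
tcp_rot: [1.314, 2.852, -0.001]
contact_force: [-0.6, -1.3, 6.0]
opening: 0.144
grip_force: 25.0
time_s: 53.35
tcp_pos: [0.4786, -0.0678, 0.0538]
tcp_rot: [-1.312, -2.854, -0.0]
contact_force: [0.8, 0.0, 0.4]
opening: 0.442
grip_force: 0.0
time_s: 53.85
tcp_pos: [0.4782, -0.0677, 0.1531]
tcp_rot: [-1.312, -2.854, 0.0]
contact_force: [-0.5, -0.4, -0.4]
opening: 0.451
grip_force: 0.0
((67.0, 77.5), (3.0, 4.0), 90.0) 173.17720995234265 [ 0.51737442 -0.07259135  0.074     ]
((3.5, 75.50000762939453), (19.79899024963379, 9.899495124816895), 45.0) 85.17755193610284 [ 0.47580518 -0.10586813  0.074     ]
((35.5, 30.5), (19.0, 3.0), 90.0) 131.92461678159066 [ 0.47050728 -0.05854289  0.074     ]
((35.5, 11.0), (2.0, 3.0), 90.0) 131.18374283278166 [ 0.46011673 -0.04641746  0.074     ]
((428.7587890625, 55.714263916015625), (69.79998779296875, 196.734130859375), 52.471561431884766)
0.041 [-0.031 -0.024  0.03   0.03 ] [-0.086  0.051  0.059 -0.084]
0.059 [-0.033 -0.027  0.024  0.023] [-0.089  0.038  0.046 -0.088]
```

```bash
python3 - <<'E'
from h import *
print(get_state()['qpos'][[0,5]]);go((.508,.1151,.12),yaw=-.158)
E
```

```text
[-0.38637651 -1.09542529]
{'dx': 1.191, 'dy': 1.418, 'dz': 0.327, 'ax': -0.0003, 'ay': -0.0002, 'az': 0.138}
```

```bash

python3 -m crank '[{"dx":0.3,"dy":0.35,"dz":0,"ax":0,"ay":0,"az":0},{"dx":0.6,"dy":0.7,"dz":0,"ax":0,"ay":0,"az":0},{"dx":0.6,"dy":0.71,"dz":0,"ax":0,"ay":0,"az":0}]' 100 >/dev/null
python3 -m crank '[{"dx":0.3,"dy":0.35,"dz":0,"ax":0,"ay":0,"az":0.025},{"dx":0.59,"dy":0.71,"dz":0,"ax":0,"ay":0,"az":0.05},{"dx":0.59,"dy":0.71,"dz":0,"ax":0,"ay":0,"az":0.075},{"dx":0.59,"dy":0.71,"dz":0,"ax":0,"ay":0,"az":0.1},{"dx":0.59,"dy":0.71,"dz":0.1,"ax":0,"ay":0,"az":0.125}]' >/dev/null
python3 -m crank '[{"dx":0,"dy":0,"dz":0.1,"ax":0,"ay":0,"az":0.013},{"dx":0,"dy":0,"dz":0.2,"ax":0,"ay":0,"az":0.013},{"dx":0,"dy":0,"dz":0.2,"ax":0,"ay":0,"az":0.013}]'
python3 - <<'E'
from h import *
go((.508,.1151,.038),yaw=-.158)
C=cam('wrist');im=C[0];cv2.imwrite('pics/w19.png',im)
hsv=cv2.cvtColor(im,cv2.COLOR_BGR2HSV);m=cv2.inRange(hsv,(78,90,60),(95,255,255))
k=max(cv2.findContours(m,0,1)[0],key=cv2.contourArea);r=cv2.minAreaRect(k);print(r,cv2.boundingRect(k))
O=np.array([.5093,.1151,0]);ex=np.array([.9875,-.1577,0]);ey=np.array([.1577,.9875,0])
P=ray(C,cv2.boxPoints(r),.059)-O;print((P@ex).round(4),(P@ey).round(4))
E
```

```text
time_s: 55.28
tcp_pos: [0.5085, 0.1144, 0.1227]
tcp_rot: [-2.388, -2.039, 0.003]
contact_force: [-0.7, 0.4, 0.2]
opening: 1.0
grip_force: 0.0
{'dx': 0.007, 'dy': -0.004, 'dz': 0.847, 'ax': -0.0004, 'ay': 0.0001, 'az': 0.0002}
((258.0, 238.5), (119.0, 70.0), 90.0) (223, 179, 71, 120)
[-0.0281  0.0234  0.027  -0.0321] [ 0.0218  0.0219 -0.0823 -0.0825]
```

```bash

python3 -m crank '[{"dx":0.007,"dy":-0.015,"dz":0.3,"ax":0,"ay":0,"az":0},{"dx":0.007,"dy":-0.015,"dz":0.6,"ax":0,"ay":0,"az":0},{"dx":0.007,"dy":-0.015,"dz":0.84,"ax":0,"ay":0,"az":0},{"dx":0.007,"dy":-0.015,"dz":0.84,"ax":0,"ay":0,"az":0}]'
python3 -m crank '[{"dx":0,"dy":0,"dz":0,"ax":0,"ay":0,"az":0},{"dx":0,"dy":0,"dz":0,"ax":0,"ay":0,"az":0},{"dx":0,"dy":0,"dz":0,"ax":0,"ay":0,"az":0},{"dx":0,"dy":0,"dz":0,"ax":0,"ay":0,"az":0}]' 0 30
python3 -m crank '[{"dx":0,"dy":0,"dz":-0.15,"ax":0,"ay":0,"az":0},{"dx":0,"dy":0,"dz":-0.4,"ax":0,"ay":0,"az":0},{"dx":0,"dy":0,"dz":-0.8,"ax":0,"ay":0,"az":0},{"dx":0,"dy":0,"dz":-0.8,"ax":0,"ay":0,"az":0}]'
python3 - <<'E'
from h import *
print(get_state()['torque']);go((.441,.381,.12),yaw=1.40)
C=cam('wrist');im=C[0];cv2.imwrite('pics/w20.png',im)
hsv=cv2.cvtColor(im,cv2.COLOR_BGR2HSV);m=cv2.inRange(hsv,(78,90,60),(95,255,255))
k=max(cv2.findContours(m,0,1)[0],key=cv2.contourArea);print(cv2.boundingRect(k))
E
```

```text
time_s: 55.82
tcp_pos: [0.507, 0.1157, 0.039]
tcp_rot: [-2.388, -2.039, 0.003]
contact_force: [0.8, -0.2, 0.9]
opening: 1.0
grip_force: 0.0
time_s: 56.32
tcp_pos: [0.5078, 0.1159, 0.0405]
tcp_rot: [2.389, 2.039, 0.001]
contact_force: [-1.3, 0.1, 6.8]
opening: 0.742
grip_force: 30.0
time_s: 56.82
tcp_pos: [0.5088, 0.1159, 0.1226]
tcp_rot: [2.387, 2.037, 0.007]
contact_force: [-0.2, -0.3, -3.4]
opening: 0.749
grip_force: 30.0
[-0.08100229  0.10252298  0.02928532]
{'dx': 2.511, 'dy': -1.086, 'dz': 0.022, 'ax': 0.0008, 'ay': 0.0006, 'az': -0.2479}
(197, 81, 129, 51)
```

```bash

python3 -m crank '[{"dx":0.4,"dy":-0.2,"dz":-0.1,"ax":0,"ay":0,"az":0},{"dx":0.84,"dy":-0.37,"dz":-0.3,"ax":0,"ay":0,"az":0}]'
python3 -m crank '[{"dx":0.4,"dy":-0.2,"dz":0,"ax":0,"ay":0,"az":0},{"dx":0.84,"dy":-0.36,"dz":0,"ax":0,"ay":0,"az":0}]'
python3 -m crank '[{"dx":0.4,"dy":-0.2,"dz":0,"ax":0,"ay":0,"az":0},{"dx":0.83,"dy":-0.36,"dz":0,"ax":0,"ay":0,"az":0},{"dx":0.83,"dy":-0.36,"dz":0,"ax":0,"ay":0,"az":0}]' >/dev/null
python3 -m crank '[{"dx":0,"dy":0,"dz":0,"ax":0,"ay":0,"az":-0.025},{"dx":0,"dy":0,"dz":0,"ax":0,"ay":0,"az":-0.05},{"dx":0,"dy":0,"dz":0,"ax":0,"ay":0,"az":-0.075},{"dx":0,"dy":0,"dz":0,"ax":0,"ay":0,"az":-0.1},{"dx":0,"dy":0,"dz":0,"ax":0,"ay":0,"az":-0.125}]'  >/dev/null
python3 -m crank '[{"dx":0,"dy":0,"dz":0,"ax":0,"ay":0,"az":-0.025},{"dx":0,"dy":0,"dz":0,"ax":0,"ay":0,"az":-0.05},{"dx":0,"dy":0,"dz":0,"ax":0,"ay":0,"az":-0.075},{"dx":0,"dy":0,"dz":0,"ax":0,"ay":0,"az":-0.1},{"dx":0,"dy":0,"dz":0,"ax":0,"ay":0,"az":-0.123}]' >/dev/null
python3 -m crank '[{"dx":0,"dy":0,"dz":0,"ax":0,"ay":0,"az":0},{"dx":0,"dy":0,"dz":0,"ax":0,"ay":0,"az":0}]'
python3 - <<'E'
from h import *
print(get_state()['torque']);go((.441,.381,.018),yaw=1.40)
E
```

```text
time_s: 57.12
tcp_pos: [0.4829, 0.205, 0.1481]
tcp_rot: [-2.39, -2.036, 0.007]
contact_force: [1.0, -0.6, -2.5]
opening: 0.745
grip_force: 30.0
time_s: 57.38
tcp_pos: [0.4607, 0.2943, 0.1485]
tcp_rot: [-2.389, -2.038, 0.004]
contact_force: [0.3, -0.4, -3.2]
opening: 0.747
grip_force: 30.0
time_s: 59.25
tcp_pos: [0.4394, 0.3803, 0.1493]
tcp_rot: [-0.273, -3.129, 0.001]
contact_force: [-0.1, 0.1, -2.6]
opening: 0.744
grip_force: 30.0
[-0.01228307 -0.002237   -0.00898215]
{'dx': -0.015, 'dy': 0.011, 'dz': 1.313, 'ax': -0.0001, 'ay': -0.0001, 'az': -0.0005}
```

```bash

python3 -m crank '[{"dx":-0.01,"dy":0.01,"dz":0.4,"ax":0,"ay":0,"az":0},{"dx":-0.01,"dy":0.01,"dz":0.8,"ax":0,"ay":0,"az":0},{"dx":-0.01,"dy":0.01,"dz":0.98,"ax":0,"ay":0,"az":0},{"dx":-0.01,"dy":0.01,"dz":0.98,"ax":0,"ay":0,"az":0}]'
python3 -m crank '[{"dx":0,"dy":0,"dz":0.12,"ax":0,"ay":0,"az":0},{"dx":0,"dy":0,"dz":0.24,"ax":0,"ay":0,"az":0},{"dx":0,"dy":0,"dz":0.31,"ax":0,"ay":0,"az":0},{"dx":0,"dy":0,"dz":0.31,"ax":0,"ay":0,"az":0}]'
python3 -m crank '[{"dx":0,"dy":0,"dz":0.01,"ax":0,"ay":0,"az":0},{"dx":0,"dy":0,"dz":0.02,"ax":0,"ay":0,"az":0},{"dx":0,"dy":0,"dz":0.02,"ax":0,"ay":0,"az":0}]'
```

```text
time_s: 59.75
tcp_pos: [0.4401, 0.3812, 0.0506]
tcp_rot: [-0.27, -3.127, 0.003]
contact_force: [-0.6, -0.5, -2.6]
opening: 0.748
grip_force: 30.0
time_s: 60.25
tcp_pos: [0.4405, 0.3816, 0.0204]
tcp_rot: [-0.268, -3.13, 0.001]
contact_force: [0.0, 0.4, -2.7]
opening: 0.744
grip_force: 30.0
time_s: 60.62
tcp_pos: [0.4408, 0.3818, 0.0194]
tcp_rot: [0.268, 3.129, 0.001]
contact_force: [-1.6, -0.9, 2.4]
opening: 0.741
grip_force: 30.0
```

Contact with the mat. I'll release slowly, lift and check the result.

```bash

python3 -m crank '[{"dx":0,"dy":0,"dz":0,"ax":0,"ay":0,"az":0},{"dx":0,"dy":0,"dz":0,"ax":0,"ay":0,"az":0},{"dx":0,"dy":0,"dz":0,"ax":0,"ay":0,"az":0},{"dx":0,"dy":0,"dz":0,"ax":0,"ay":0,"az":0}]' 96
python3 -m crank '[{"dx":0,"dy":0,"dz":-0.3,"ax":0,"ay":0,"az":0},{"dx":0,"dy":0,"dz":-0.8,"ax":0,"ay":0,"az":0},{"dx":0,"dy":0,"dz":-1,"ax":0,"ay":0,"az":0}]' >/dev/null
python3 -m crank '[{"dx":0,"dy":0,"dz":-0.5,"ax":0,"ay":0,"az":0},{"dx":0,"dy":0.3,"dz":-0.9,"ax":0,"ay":0,"az":0},{"dx":0,"dy":0.3,"dz":-1,"ax":0,"ay":0,"az":0},{"dx":0,"dy":0.3,"dz":-1,"ax":0,"ay":0,"az":0}]'
python3 - <<'E'
from h import *
C=cam('wrist');im=C[0];cv2.imwrite('pics/w21.png',im)
hsv=cv2.cvtColor(im,cv2.COLOR_BGR2HSV);m=cv2.inRange(hsv,(78,90,50),(95,255,255))
m=cv2.morphologyEx(m,cv2.MORPH_CLOSE,np.ones((9,9)))
k=max(cv2.findContours(m,0,1)[0],key=cv2.contourArea);r=cv2.minAreaRect(k);P=ray(C,cv2.boxPoints(r),.037);print(P.round(3).tolist(),P.mean(0))
mb=cv2.inRange(hsv,(0,100,40),(15,255,160));kb=max(cv2.findContours(mb,0,1)[0],key=cv2.contourArea);print('brown',cv2.boundingRect(kb),cv2.boundingRect(k))
T=cam('top');cv2.imwrite('pics/t5.png',T[0])
c=proj(T,[.614,-.2366,.06])[0];print(c)
a=cv2.imread('pics/top.png');d=cv2.absdiff(a,T[0]).max(2)
for n,(x,y) in dict(bar=(286,147),tentc=(381,255),roller=(338,172),tentb=(201,255)).items(): print(n,int((d[y-15:y+16,x-15:x+16]>60).sum()))
E
```

```text
time_s: 61.12
tcp_pos: [0.4406, 0.3817, 0.0188]
tcp_rot: [0.268, 3.13, 0.0]
contact_force: [0.2, 0.4, 0.3]
opening: 0.96
grip_force: 0.0
time_s: 62.0
tcp_pos: [0.4455, 0.4108, 0.2183]
tcp_rot: [-0.267, -3.13, 0.001]
contact_force: [0.3, -0.2, -0.5]
opening: 0.96
grip_force: 0.0
[[0.52, 0.333, 0.037], [0.352, 0.372, 0.037], [0.361, 0.422, 0.037], [0.53, 0.392, 0.037]] [0.44080237 0.37962055 0.037     ]
brown (175, 54, 115, 198) (209, 91, 49, 149)
[340.87891943 171.7079172 ]
bar 0
tentc 34
roller 178
tentb 0
```

```bash
python3 -c "
from workcell import close_job
print(close_job())"
```

```text
the job is handed in; nothing more can be done
None
```

The job is handed in after about 62 s of robot time, but no verdict came back: all four pralines are in the pack, and the pack is rolled, raised and centred on the mat to about 2 mm; the roller is back in its stand leaning by my estimate about 0.14 rad, and I judged the panels flush from the roller's height rather than seeing it.

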